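Separate tumbled rollers from their media under a roll-top

TASK

Raise the slatted roll-top of the media separator by its handle, guiding it all the way over until it stays open by itself without slamming. Then lift the tray of deburred rollers and tumbling media, tip it out from close above the bar grate so that all the media drop through and both rollers stay on the grate, and stand the empty tray upright back on the bench. Leave the other things on the bench where they are.

Things in the scene. Friction and masses are not known exactly. Their poses are not given: they have to be found in the camera images.
- separator: Fixed media separator, grey sheet steel, 408 mm deep (x) by 400 wide (y), closed by a roll-top of aluminium slats. Origin: centre of its underside; -x is its front (faces the robot at yaw 0), z up. Side cheeks 8 mm thick, inner faces at y = +-192, tops round, radius 204 about track_axis (304 mm high at x = 0, 287 at x = -80). Front panel at x = -201 with a sill 143 high, 34 deep.
- track_axis (a point): Centre of the curved tracks: x = 0, y = 0, 100 mm above the separator's origin. The shutter turns about the separator's y axis through it, slats at radius 180 mm (outer faces 183). With the shutter open the mouth is clear from x = -167 (sill) back to x = 36 mm; a fixed round hood, radius 202 (front edge at x = 75, 285 mm high), takes the slats behind.
- grate (a point): Point on the bars' tops of the level grate inside: x = -80, y = 0, 75 mm above the separator's origin. Six steel bars 10 mm thick run front to back (separator x from -195 to 125, where a back sheet 200 high stands), pitch 56 mm: gaps of 46 mm, the outermost against the cheeks too. Catch pan beneath, floor 15 mm above the bench.
- shutter_handle (a point): Centre of the handle on the shutter's lower edge: round steel bar 14 mm thick, 140 long, along the separator's y, end posts 126 apart, 40 mm free between bar and slats. It moves at radius 230 about track_axis: closed 216 mm in front (separator -x) and 79 above it (20 degrees); open, over the top, 63 behind and 221 above (106 degrees).
- shutter (a joint): Shutter travel as angle (rad) about track_axis: 0 closed, 1.50 open at its stop. 0.64 to 0.96 kg, light friction, pull under 8 N along the track. Let go below 0.5 it slides shut; beyond 0.85 its weight carries it on to the open stop, where it stays; between it balances. Let go far from its stop it runs away and slams (over 2.0 rad/s): hold and guide it all the way.
- tray: Loose bare-steel tipping tray, 210 mm long, 136 wide, 0.34 kg (0.9 kg loaded). Origin: centre of its underside under the handle; x towards its pouring end, z up. Floor 3 mm thick, x from -95 to 70, then rising at 20 degrees to the open lip. Rear and side walls 45 high. Holds two rollers and four media, loose; they slide and roll out once the lip is tipped down 45 degrees or more.
- tray_handle (a point): Centre of the tray's fixed handle: flat-sided wooden bar across the tray (along its y), 14 mm thick (tray x), 24 high, 142 long, 100 mm above the tray's origin, on a steel upright at each end; 33 mm free between the bar and the rollers under it.
- tray_lip (a point): Middle of the pouring lip's edge: 115 mm along the tray's x from its origin, 18 mm above its underside.
- roller_a: Deburred steel roller, oversize for the grate: closed tube 52 mm in diameter, 100 long (116 with its axle stubs), 0.19 kg. Origin at its centre, y along its axis. Starts in the tray.
- roller_b: A second roller just like roller_a.
- media_1: Piece of ceramic tumbling media: plain stone-grey cylinder, 30 mm in diameter, 28 long, 42 g; it passes the grate. Origin at its centre. Starts in the tray, by the pouring end.
- media_2: Piece of ceramic tumbling media: plain stone-grey cylinder, 30 mm in diameter, 28 long, 42 g; it passes the grate. Origin at its centre. Starts in the tray, by the pouring end.
- media_3: Piece of ceramic tumbling media: plain stone-grey cylinder, 30 mm in diameter, 28 long, 42 g; it passes the grate. Origin at its centre. Starts in the tray, by the pouring end.
- media_4: Piece of ceramic tumbling media: plain stone-grey cylinder, 30 mm in diameter, 28 long, 42 g; it passes the grate. Origin at its centre. Starts in the tray, by the pouring end.
- timber: Bystander: block of timber, 200 x 85 x 60 mm, origin at the centre of its underside, long side along x. Leave it.
- hammer: Bystander: hammer, 280 mm long, lying along its x. Leave it.
- angle: Bystander: steel angle offcut, 150 x 50 mm, 50 mm high. Leave it.

How it is judged:
By the outcome, as a careful person would: the job done as asked, in the order asked, and still so for the second after the job is handed in, with the robot touching nothing.
It also fails if it takes over 72 s, if anything falls off the work surface, if the arm or the gripper's body presses on something with over 40 N, if the wrist force passes 120 N, or if a joint passes its speed limit or range.

ROBOT

A 7-joint arm with a two-finger parallel gripper is mounted at the origin on the work surface. World frame = base frame: x ahead of the robot, y to its left, z up, the work surface at z = 0. Lengths are in m, angles in degrees, forces in N, time in s.
With the tool pointing down it reaches from about 0.425 to 0.875 m from the base axis. Payload 4.7 kg.
Tool frame: the origin (TCP) lies on the front face of the gripper's body, between the roots of the fingers; the fingertips stand 70 mm ahead of it and the grasp point (between the pads) lies 51 mm ahead of it; z points along the fingers, y is the direction in which the jaws open and shut (so a half turn about z gives the same grasp; the last joint's range is limited). The gripper opens to 87 mm and grips with 3 to 60 N. Pads are 19 mm wide; open, the fingers measure 117 mm over their backs; the gripper's body (75 mm by 190 mm) begins 51 mm behind the grasp point.
Start: joints at [-71.041, 18.392, -4.016, 83.108, 1.295, 78.541, -3.26], TCP at [0.203, 0.618, 0.292] pointing down, gripper open.
Joint ranges: [-163.93, 163.93], [-17.29, 119.83], [-79.2, 71.16], [3.27, 140.29], [-89.18, 269.18], [5.43, 117.66], [-154.24, 154.24]. Speed limits (degrees/s): [147.25, 147.25, 180, 180, 180, 180, 180].

INTERFACE

Orientations are given as [roll, pitch, yaw] about the fixed x, y, z axes, in that order (R = Rz(yaw) Ry(pitch) Rx(roll)).
In Python, from cell import env gives the robot as it stands.
- The arm moves only by the tool drive_tool, never from a script. Its argument "commands" is a list of rows, each a list of 7 numbers: the shift along the tool's x, y, z in cm, then the turn, a rotation vector about the tool's x, y, z in degrees, then the opening, from 0 (shut) to 1 (fully open). In form: [[tx, ty, tz, rx, ry, rz, hand], ...]. A call has 1 to 20 rows; each row shifts and turns the commanded pose from where the row before left it, along the tool's axes as they then stand; what a row does not reach is not made up. A row lasts 1/12 s, in which the tool goes at most 41.7 mm and 7.16 degrees, less where a joint would pass 70% of its speed; a pose out of reach is approached as far as the arm can. A call is refused whole if a number of a shift passes 4.17 or a number of a turn 7.16, either way. A call with a gripper value outside its range is refused whole. The fingers move at their own pace and stop on an object; "force" is the grip in N (left out, the last holds). Time passes only in rows, so rows that do not move let the fingers close. It gives the time, the measured TCP pose, the force and the opening at its end, in the units of the state.
- env.get_obs(): the state, without advancing time (a new reading comes with each control period).
- env.read_camera(name): name is "scene" or "top" or "wrist"; returns a dict with "img" (384x512x3 uint8, blue, green, red), "mtx" (3x3 intrinsics, pixels), "pose" (4x4, takes a point from camera to world coordinates). Camera axes: x right, y down, z forward; pixel columns grow to the right and rows downward; lengths in m; the calibration is good to about 2 mm. A picture is of the moment at which its call begins. There is no depth.
- env.sign_off(): hands the job in, once; it reports no verdict.
The state is a dict: "time_s": time; "qpos": joint angles; "joint_velocities": joint speeds; "effort": joint torques, N m; "tool_pos": TCP position; "tool_rot": TCP orientation; "force": force on the tool from outside, world axes, zero at the start; "wrist_torque": the same for the moment, N m; "grip_width": finger opening in m.
Only numpy, scipy, OpenCV 4.12 (cv2) and the standard library are available. Lean on these libraries where they do the work, as an engineer would, in place of code of your own. Each camera call takes 0.05 s, during which the arm holds its last target.

## Working session

There is one attempt and no reset: what is moved stays moved. The work goes in short steps, Python scripts to look and compute and a tool call to move; the robot and the scene stay as the last step left them, time stands still between calls to the robot, and variables do not carry over. Pictures are saved under pics/ and viewed, and the job is handed in when it is done.

Besides the shell and the picture viewer there is one more tool, called after ">>>" as name(argument=value, ...), one argument or row to a line, values as JSON. drive_tool: Moves the arm, as the interface text tells. Its arguments: {"type":"object","properties":{"commands":{"type":"array"},"force":{"type":"number"}},"required":["commands"]}

```bash
ls; mkdir -p pics
python3 - <<'E'
from cell import env
import cv2
o=env.get_obs(); print(o)
for n in ["scene","top","wrist"]:
    c=env.read_camera(n); cv2.imwrite(f"pics/{n}0.png",c["img"]); print(n,c["mtx"].tolist(),c["pose"].round(4).tolist())
E
```

```text
pics
{'time_s': 0.0, 'qpos': array([-71.03964573,  18.43916956,  -4.01609821,  83.1737059 ,
         1.29467612,  78.54102427,  -3.25938669]), 'joint_velocities': array([-5.84039847e-02, -7.43875865e-02, -1.06518685e-01, -1.91449364e-02,
       -4.45415043e-05, -9.62161511e-02, -4.89826337e-02]), 'effort': array([-5.37128126e-04, -4.91282344e+01, -4.04102392e-01, -3.12535536e+01,
       -6.37565064e-02,  4.35763830e-02,  1.84482592e-04]), 'tool_pos': array([0.20241101, 0.61724488, 0.2911707 ]), 'tool_rot': array([-1.79891327e+02,  5.21544527e-03,  1.61850460e+02]), 'force': array([ 0.34020874, -0.00185634,  0.11152956]), 'wrist_torque': array([ 0.00861053,  0.03291763, -0.0285673 ]), 'grip_width': 0.0871968622090534}
scene [[359.40838752319655, 0.0, 250.7311033309067], [0.0, 359.40838752319655, 191.21335164350077], [0.0, 0.0, 1.0]] [[0.9932, 0.1105, -0.0372, 0.5662], [0.1165, -0.9495, 0.2913, -0.1681], [-0.0031, -0.2937, -0.9559, 1.0452], [0.0, 0.0, 0.0, 1.0]]
top [[357.6628753198035, 0.0, 260.68534136143944], [0.0, 357.6628753198035, 199.02513939990422], [0.0, 0.0, 1.0]] [[-0.0043, -0.9913, 0.1319, 0.3739], [-0.9998, 0.0072, 0.0212, 0.0915], [-0.0219, -0.1318, -0.991, 1.3055], [0.0, 0.0, 0.0, 1.0]]
wrist [[281.97392911910794, 0.0, 261.4902741842364], [0.0, 281.97392911910794, 189.52194818626398], [0.0, 0.0, 1.0]] [[0.3108, 0.9069, 0.2845, 0.1241], [0.9505, -0.2962, -0.094, 0.6437], [-0.001, 0.2996, -0.9541, 0.3824], [0.0, 0.0, 0.0, 1.0]]
```

View pics/scene0.png

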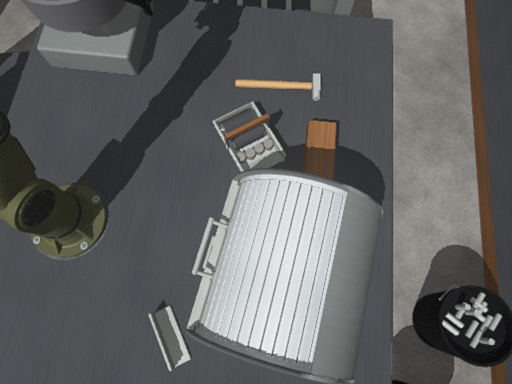

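View pics/top0.png

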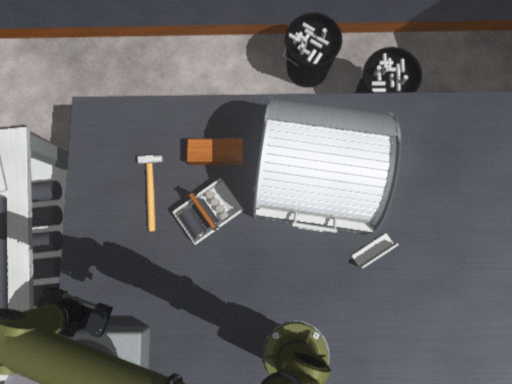

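View pics/wrist0.png

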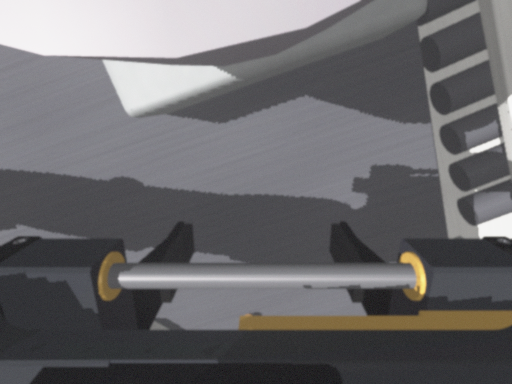

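Run:
```python
import cv2
i=cv2.imread('pics/scene0.png'); 
cv2.imwrite('pics/s_sep.png',cv2.resize(i[160:384,140:400],None,fx=3,fy=2.65,interpolation=cv2.INTER_CUBIC)[:600])
cv2.imwrite('pics/s_tray.png',cv2.resize(i[95:180,200:300],None,fx=7,fy=7,interpolation=cv2.INTER_CUBIC))
i=cv2.imread('pics/top0.png'); 
cv2.imwrite('pics/t_sep.png',cv2.resize(i[90:240,240:415],None,fx=4,fy=4,interpolation=cv2.INTER_CUBIC))
cv2.imwrite('pics/t_tray.png',cv2.resize(i[170:250,165:250],None,fx=7,fy=7,interpolation=cv2.INTER_CUBIC))
```

```text
(no output)
```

View pics/s_sep.png

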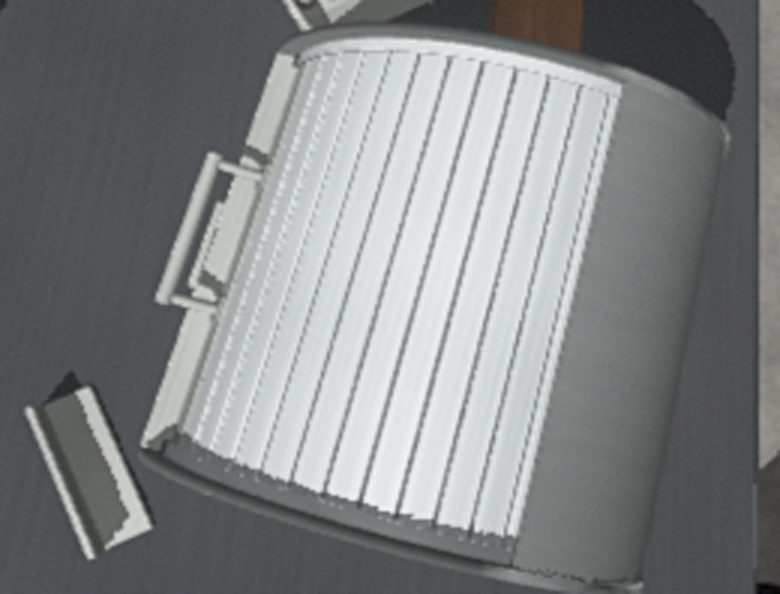

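View pics/s_tray.png

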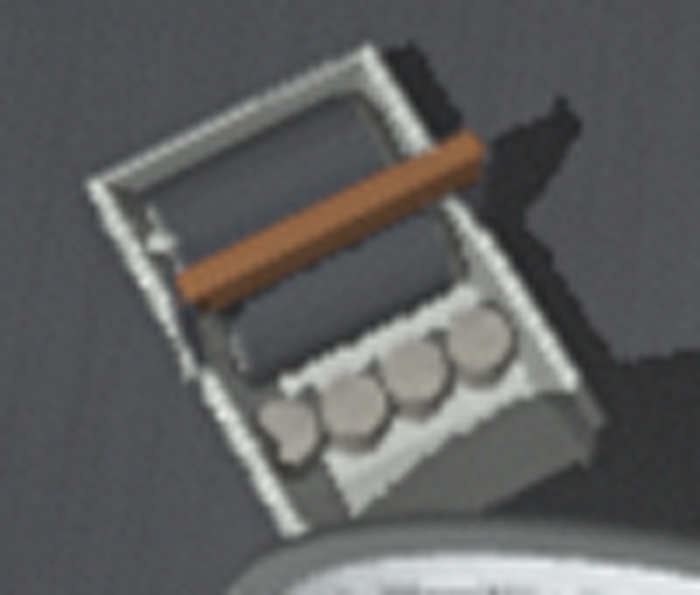

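View pics/t_sep.png

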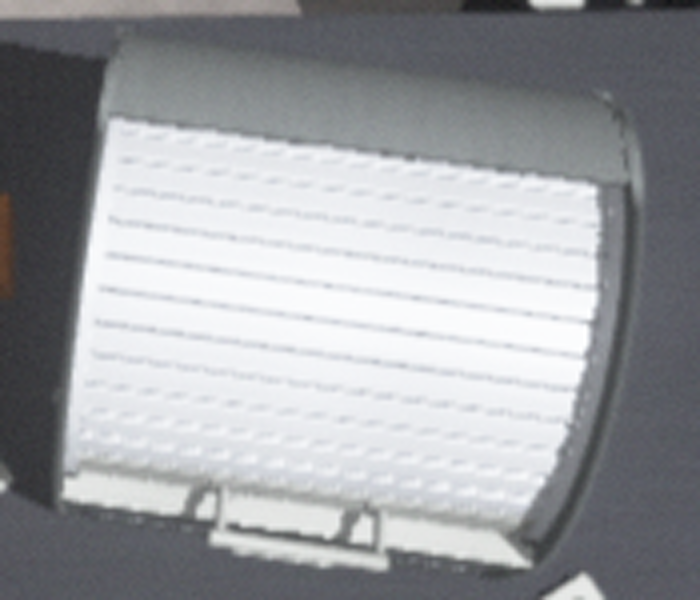

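View pics/t_tray.png

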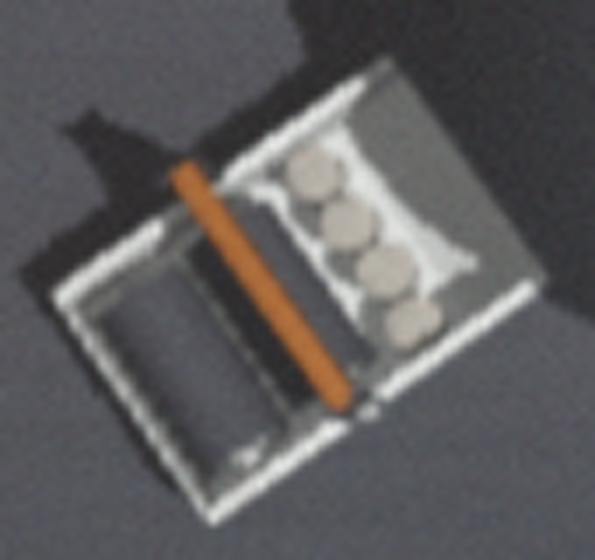

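```bash
cat > h.py <<'E'
import numpy as np, cv2
from scipy.optimize import least_squares
from scipy.spatial.transform import Rotation as Rn
import pickle
CAM={}
CAM['scene']=(np.array([[359.40838752319655,0,250.7311033309067],[0,359.40838752319655,191.21335164350077],[0,0,1]]),)
def load():
    from cell import env
    d={n:(lambda c:(c['mtx'],c['pose']))(env.read_camera(n)) for n in ['scene','top']}
    pickle.dump(d,open('cam.pkl','wb'))
def cams(): return pickle.load(open('cam.pkl','rb'))
def proj(c,P):
    K,T=c; P=np.atleast_2d(P); q=(P-T[:3,3])@T[:3,:3]; p=q@K.T; return p[:,:2]/p[:,2:]
def onplane(c,uv,z):
    K,T=c; uv=np.atleast_2d(uv).astype(float)
    d=np.c_[uv,np.ones(len(uv))]@np.linalg.inv(K).T@T[:3,:3].T; s=(z-T[2,3])/d[:,2]; return T[:3,3]+d*s[:,None]
def place(p,L):  # p=x,y,yaw(rad)
    c,s=np.cos(p[2]),np.sin(p[2]); L=np.atleast_2d(L)
    return np.c_[p[0]+c*L[:,0]-s*L[:,1],p[1]+s*L[:,0]+c*L[:,1],L[:,2]]
def fit(obs,p0):
    C=cams()
    f=lambda p:np.concatenate([(proj(C[n],place(p,l))[0]-np.array(uv)) for n,l,uv in obs])
    r=least_squares(f,p0,loss='soft_l1'); return r.x,r.fun.reshape(-1,2)
E
python3 - <<'E'
from h import *
load(); C=cams()
hs=[(211,218.5),(193.7,272.8)]; ht=[(293.25,224.5),(336.75,230.75)]
print('handle',onplane(C['scene'],hs,.179),onplane(C['top'],ht,.179))
print('tray bar',onplane(C['scene'],[(226,135),(267.9,115)],.112),onplane(C['top'],[(191.1,193.6),(213.9,227.4)],.112))
print('tray rear',onplane(C['top'],[(174.3,211.4),(195.3,243.6)],.045))
E
```

```text
handle [[ 0.44345731  0.01464733  0.179     ]
 [ 0.42239895 -0.11959222  0.179     ]] [[ 0.44232864  0.01351926  0.179     ]
 [ 0.42203332 -0.12192155  0.179     ]]
tray bar [[0.44025112 0.27479899 0.112     ]
 [0.55247452 0.35207147 0.112     ]] [[0.55298262 0.35269361 0.112     ]
 [0.4382164  0.27371587 0.112     ]]
tray rear [[0.49944881 0.42604405 0.045     ]
 [0.38538566 0.34873707 0.045     ]]
```

Run:
```python
from h import *
C=cams()
hy=.0685
obs=[('scene',[-.216,hy,.179],(211,218.5)),('scene',[-.216,-hy,.179],(193.7,272.8)),('top',[-.216,hy,.179],(293.25,224.5)),('top',[-.216,-hy,.179],(336.75,230.75))]
p,r=fit(obs,[.646,-.085,-.15]); print(p,np.degrees(p[2]),r.round(1).tolist())
# check hood edge
for n,uv in [('top',[(268,119.5),(390,135.75)]),('scene',[(140+618/3,160+90/2.65),(140+512/3,160+565/2.65)])]:
    W=onplane(C[n],uv,.286); c,s=np.cos(p[2]),np.sin(p[2]); d=W[:,:2]-p[:2]; print(n,np.c_[c*d[:,0]+s*d[:,1],-s*d[:,0]+c*d[:,1]])
# tray
obs=[('scene',[0,-.071,.112],(226,135)),('scene',[0,.071,.112],(267.9,115)),('top',[0,.071,.112],(191.1,193.6)),('top',[0,-.071,.112],(213.9,227.4)),
('top',[-.095,.068,.045],(174.3,211.4)),('top',[-.095,-.068,.045],(195.3,243.6))]
p,r=fit(obs,[.4965,.313,-.97]); print(p,np.degrees(p[2]),r.round(1).tolist())
```

```text
[ 0.64614715 -0.08595602 -0.15273088] -8.750834866662387 [[-0.2, -0.0], [-0.1, 0.5], [-0.4, -0.2], [-0.4, -0.1]]
top [[ 0.07289886  0.18977743]
 [ 0.07393194 -0.1702355 ]]
scene [[ 0.07314071  0.18038066]
 [ 0.07648184 -0.18958288]]
[ 0.49620585  0.31217608 -0.96260343] -55.153113858694766 [[-1.0, 0.9], [0.7, -0.1], [-0.0, -0.4], [0.6, 0.1], [-0.8, 0.5], [-0.7, -0.2]]
```

```bash
cat > plan.py <<'E'
from h import *
import json
from scipy.spatial.transform import Slerp
SEP=np.array([.646,-.086,np.radians(-8.75)]); 
def sepT():
    T=np.eye(4);T[:3,:3]=Rn.from_euler('z',SEP[2]).as_matrix();T[:3,3]=[SEP[0],SEP[1],0];return T
XS=np.array([np.cos(SEP[2]),np.sin(SEP[2]),0]); YS=np.array([-np.sin(SEP[2]),np.cos(SEP[2]),0]); Z=np.array([0,0,1.])
def toolR(pitch,yaw=SEP[2]):
    """tool in vertical plane of heading yaw; pitch deg below horizontal; tool x = left, tool z forward-down"""
    a=np.radians(pitch); f=np.array([np.cos(yaw),np.sin(yaw),0]); l=np.array([-np.sin(yaw),np.cos(yaw),0])
    z=np.cos(a)*f-np.sin(a)*Z; return np.c_[l,np.cross(z,l),z]
def measured():
    from cell import env
    o=env.get_obs(); return o['tool_pos'],Rn.from_euler('xyz',o['tool_rot'],degrees=True).as_matrix(),o
def rows(p,R,targets,hand,nd=1):
    """targets: list of (pos,R); returns rounded rows tracking rounding"""
    out=[]
    for q,S in targets:
        t=np.round(R.T@(q-p)*100,nd); v=np.round(Rn.from_matrix(R.T@S).as_rotvec(degrees=True),nd)
        out.append([float(x)+0. for x in t]+[float(x)+0. for x in v]+[hand])
        p=p+R@(t/100); R=R@Rn.from_rotvec(v,degrees=True).as_matrix()
    return out,p,R
def lerp(p0,R0,p1,R1,n):
    s=Slerp([0,1],Rn.from_matrix([R0,R1])); return [(p0+(p1-p0)*k/n,s(k/n).as_matrix()) for k in range(1,n+1)]
def show(r,p,R):
    for i in range(0,len(r),20): print(json.dumps(r[i:i+20]).replace(' ',''))
    a=np.abs(np.array(r)); print('max shift',np.linalg.norm(a[:,:3],axis=1).max(),'turn',np.linalg.norm(a[:,3:6],axis=1).max(),'n',len(r),'end',p.round(4),Rn.from_matrix(R).as_euler('xyz',degrees=True).round(2))
E
cat > s1.py <<'E'
from plan import *
p=np.array([.203,.618,.292]); R=Rn.from_euler('xyz',[180,0,161.85],degrees=True).as_matrix()
H=np.array([SEP[0],SEP[1],0])-.216*XS+.179*Z
P1=toolR(45); pre=H-(.051+.06)*P1[:,2]
print('pre',pre)
# arc: azimuth, radius, z
az0,r0=np.arctan2(.618,.203),np.hypot(.203,.618); az1,r1=np.arctan2(pre[1],pre[0]),.47
n=24; t=[]
for k in range(1,n+1):
    f=k/n; a=az0+(az1-az0)*f; r=r0+(r1-r0)*f
    t.append((np.array([r*np.cos(a),r*np.sin(a),.292+.05*f]), Rn.from_euler('xyz',[180,0,161.85+(81.25-161.85)*f],degrees=True).as_matrix()))
t+=lerp(*t[-1],pre,P1,10)
show(*rows(p,R,t,0.5))
E
python3 s1.py
```

```text
pre [ 0.35493855 -0.04120136  0.25748885]
[[-3.7,-0.9,-0.2,0.0,0.0,3.4,0.5],[-3.6,-0.8,-0.2,0.0,0.0,3.3,0.5],[-3.6,-0.9,-0.2,0.0,0.0,3.4,0.5],[-3.5,-0.8,-0.2,0.0,0.0,3.3,0.5],[-3.5,-0.8,-0.2,0.0,0.0,3.4,0.5],[-3.5,-0.9,-0.3,0.0,0.0,3.4,0.5],[-3.4,-0.8,-0.2,0.0,0.0,3.3,0.5],[-3.4,-0.8,-0.2,0.0,0.0,3.4,0.5],[-3.3,-0.8,-0.2,0.0,0.0,3.3,0.5],[-3.3,-0.8,-0.2,0.0,0.0,3.4,0.5],[-3.2,-0.8,-0.2,0.0,0.0,3.3,0.5],[-3.2,-0.8,-0.2,0.0,0.0,3.4,0.5],[-3.2,-0.8,-0.2,0.0,0.0,3.4,0.5],[-3.1,-0.7,-0.2,0.0,0.0,3.3,0.5],[-3.1,-0.8,-0.2,0.0,0.0,3.4,0.5],[-3.0,-0.8,-0.2,0.0,0.0,3.3,0.5],[-3.0,-0.7,-0.2,0.0,0.0,3.4,0.5],[-3.0,-0.8,-0.3,0.0,0.0,3.4,0.5],[-2.9,-0.8,-0.2,0.0,0.0,3.3,0.5],[-2.9,-0.7,-0.2,0.0,0.0,3.4,0.5]]
[[-2.8,-0.7,-0.2,0.0,0.0,3.3,0.5],[-2.8,-0.8,-0.2,0.0,0.0,3.4,0.5],[-2.8,-0.7,-0.2,0.0,0.0,3.3,0.5],[-2.7,-0.8,-0.2,0.0,0.0,3.4,0.5],[0.0,-1.1,0.8,-4.5,0.0,0.0,0.5],[-0.1,-1.2,0.8,-4.5,0.0,0.0,0.5],[0.0,-1.2,0.7,-4.5,0.0,0.0,0.5],[0.0,-1.3,0.5,-4.5,0.0,0.0,0.5],[-0.1,-1.3,0.5,-4.5,0.0,0.0,0.5],[0.0,-1.4,0.3,-4.5,0.0,0.0,0.5],[-0.1,-1.4,0.3,-4.5,0.0,0.0,0.5],[0.0,-1.4,0.1,-4.5,0.0,0.0,0.5],[0.0,-1.4,0.0,-4.5,0.0,0.0,0.5],[-0.1,-1.4,-0.1,-4.5,0.0,0.0,0.5]]
max shift 3.8131351929875237 turn 4.5 n 34 end [ 0.3548 -0.0413  0.2577] [135.    -0.    81.25]
```

>>> drive_tool(
  commands=[
    [-3.7, -0.9, -0.2, 0.0, 0.0, 3.4, 0.5],
    [-3.6, -0.8, -0.2, 0.0, 0.0, 3.3, 0.5],
    [-3.6, -0.9, -0.2, 0.0, 0.0, 3.4, 0.5],
    [-3.5, -0.8, -0.2, 0.0, 0.0, 3.3, 0.5],
    [-3.5, -0.8, -0.2, 0.0, 0.0, 3.4, 0.5],
    [-3.5, -0.9, -0.3, 0.0, 0.0, 3.4, 0.5],
    [-3.4, -0.8, -0.2, 0.0, 0.0, 3.3, 0.5],
    [-3.4, -0.8, -0.2, 0.0, 0.0, 3.4, 0.5],
    [-3.3, -0.8, -0.2, 0.0, 0.0, 3.3, 0.5],
    [-3.3, -0.8, -0.2, 0.0, 0.0, 3.4, 0.5],
    [-3.2, -0.8, -0.2, 0.0, 0.0, 3.3, 0.5],
    [-3.2, -0.8, -0.2, 0.0, 0.0, 3.4, 0.5],
    [-3.2, -0.8, -0.2, 0.0, 0.0, 3.4, 0.5],
    [-3.1, -0.7, -0.2, 0.0, 0.0, 3.3, 0.5],
    [-3.1, -0.8, -0.2, 0.0, 0.0, 3.4, 0.5],
    [-3.0, -0.8, -0.2, 0.0, 0.0, 3.3, 0.5],
    [-3.0, -0.7, -0.2, 0.0, 0.0, 3.4, 0.5],
    [-3.0, -0.8, -0.3, 0.0, 0.0, 3.4, 0.5],
    [-2.9, -0.8, -0.2, 0.0, 0.0, 3.3, 0.5],
    [-2.9, -0.7, -0.2, 0.0, 0.0, 3.4, 0.5],
  ],
)

```text
time_s: 1.92
tool_pos: [0.4963, 0.054, 0.3344]
tool_rot: [180.0, -0.0, 94.5]
force: [0.9, -0.3, -0.2]
grip_width: 0.0435
```

>>> drive_tool(
  commands=[
    [-2.8, -0.7, -0.2, 0.0, 0.0, 3.3, 0.5],
    [-2.8, -0.8, -0.2, 0.0, 0.0, 3.4, 0.5],
    [-2.8, -0.7, -0.2, 0.0, 0.0, 3.3, 0.5],
    [-2.7, -0.8, -0.2, 0.0, 0.0, 3.4, 0.5],
    [0.0, -1.1, 0.8, -4.5, 0.0, 0.0, 0.5],
    [-0.1, -1.2, 0.8, -4.5, 0.0, 0.0, 0.5],
    [0.0, -1.2, 0.7, -4.5, 0.0, 0.0, 0.5],
    [0.0, -1.3, 0.5, -4.5, 0.0, 0.0, 0.5],
    [-0.1, -1.3, 0.5, -4.5, 0.0, 0.0, 0.5],
    [0.0, -1.4, 0.3, -4.5, 0.0, 0.0, 0.5],
    [-0.1, -1.4, 0.3, -4.5, 0.0, 0.0, 0.5],
    [0.0, -1.4, 0.1, -4.5, 0.0, 0.0, 0.5],
    [0.0, -1.4, 0.0, -4.5, 0.0, 0.0, 0.5],
    [-0.1, -1.4, -0.1, -4.5, 0.0, 0.0, 0.5],
  ],
)

```text
time_s: 3.08
tool_pos: [0.4495, -0.0537, 0.2868]
tool_rot: [161.5, -0.6, 80.8]
force: [-0.6, -0.3, 0.6]
grip_width: 0.0437
```

Run:
```python
from plan import *
from cell import env
p,R,o=measured(); print(p,o['tool_rot'],o['qpos'],o['grip_width'])
c=env.read_camera('wrist'); cv2.imwrite('pics/w1.png',c['img'])
```

```text
[ 0.44952845 -0.05371767  0.28678663] [161.54791155  -0.61120304  80.80148339] [  8.15903997 -17.28667258  -4.69548225 121.4569703   -0.1826416
  57.35304171  -5.7754774 ] 0.043749854515551
```

View pics/w1.png

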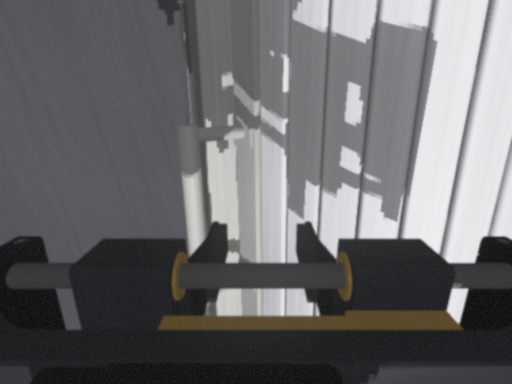

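```bash
cat > log.py <<'E'
from plan import *
p,R,o=measured()
L=json.load(open('log.json')) if __import__('os').path.exists('log.json') else []
L.append(dict(q=list(o['qpos']),p=list(p),r=list(o['tool_rot']),t=o['time_s'],f=list(o['force']))); json.dump(L,open('log.json','w'))
print(p.round(4),o['tool_rot'].round(2),o['qpos'].round(2),o['grip_width'],o['force'].round(1),o['time_s'])
E
python3 log.py
python3 - <<'E'
from plan import *
p,R,o=measured()
H=np.array([SEP[0],SEP[1],0])-.216*XS+.179*Z
for ph in (74,):
    P=toolR(ph); pre=H-(.051+.05)*P[:,2]; print(pre)
    show(*rows(p,R,lerp(p,R,pre,P,4),.5))
E
```

```text
[ 0.4488 -0.0522  0.2837] [161.78  -0.88  81.06] [  5.94 -17.22  -2.84 121.74   0.18  57.25  -6.06] 0.04354783230389602 [-2.4 -2.5 -2.3] 3.1333
[ 0.40499855 -0.04890633  0.27608743]
[[-0.1,-1.1,-0.2,0.6,-0.2,-0.1,0.5],[-0.1,-1.1,-0.1,0.5,-0.2,-0.1,0.5],[-0.1,-1.1,-0.2,0.6,-0.2,-0.1,0.5],[-0.1,-1.1,-0.1,0.5,-0.2,-0.1,0.5]]
max shift 1.1224972160321824 turn 0.6403124237432849 n 4 end [ 0.4049 -0.0493  0.2763] [163.98   0.    81.21]
```

>>> drive_tool(
  commands=[
    [-0.1, -1.1, -0.2, 0.6, -0.2, -0.1, 0.5],
    [-0.1, -1.1, -0.1, 0.5, -0.2, -0.1, 0.5],
    [-0.1, -1.1, -0.2, 0.6, -0.2, -0.1, 0.5],
    [-0.1, -1.1, -0.1, 0.5, -0.2, -0.1, 0.5],
  ],
)

```text
time_s: 3.47
tool_pos: [0.4304, -0.0481, 0.2739]
tool_rot: [165.0, -0.2, 81.8]
force: [-0.3, -0.6, 0.0]
grip_width: 0.0434
```

```bash
python3 log.py
```

```text
[ 0.4304 -0.0481  0.2739] [165.04  -0.24  81.8 ] [ 12.33 -17.26  -8.55 122.22  -1.89  59.92  -3.67] 0.04336658109140513 [-0.3 -0.6  0. ] 3.4667
```

```bash
cat > a.py <<'E'
import sys
from plan import *
ph,off,n,nd=float(sys.argv[1]),float(sys.argv[2]),int(sys.argv[3]),1
H=np.array([SEP[0],SEP[1],0])-.216*XS+.179*Z
p,R,o=measured()
P=toolR(ph); pre=H-(.051+off)*P[:,2]; print(pre, 'offset of grasp pt in tool axes mm',((H-p)@R*1000).round(1))
show(*rows(p,R,lerp(p,R,pre,P,n),.5))
E
python3 a.py 77 0.02 3
```

```text
[ 0.41672827 -0.05071171  0.24818027] offset of grasp pt in tool axes mm [ -5.1 -21.8  92.4]
[[-0.2,-0.6,0.7,0.7,-0.1,0.2,0.5],[-0.1,-0.7,0.7,0.6,-0.1,0.1,0.5],[-0.2,-0.6,0.8,0.7,-0.2,0.2,0.5]]
max shift 1.019803902718557 turn 0.7549834435270749 n 3 end [ 0.4168 -0.051   0.2479] [1.6704e+02 2.0000e-02 8.1220e+01]
```

>>> drive_tool(
  commands=[
    [-0.2, -0.7, 0.3, 0.7, -0.1, 0.2, 0.5],
    [-0.2, -0.7, 0.3, 0.7, -0.1, 0.2, 0.5],
    [-0.2, -0.6, 0.5, 0.6, -0.1, 0.1, 0.5],
    [0, 0, 0, 0, 0, 0, 0.5],
  ],
)

```text
time_s: 3.8
tool_pos: [0.4143, -0.0515, 0.2558]
tool_rot: [167.3, -0.1, 81.3]
force: [-0.3, 0.0, -0.1]
grip_width: 0.0437
```

```bash
python3 log.py; python3 a.py 77 0.0 4
```

```text
[ 0.4143 -0.0515  0.2558] [ 1.6731e+02 -6.0000e-02  8.1290e+01] [ 12.98 -17.22  -8.67 123.97  -1.92  60.41  -3.55] 0.04370045026350987 [-0.3  0.  -0.1] 3.8
[ 0.42117493 -0.05139611  0.22869287] offset of grasp pt in tool axes mm [ 1.   0.9 79. ]
[[0.0,0.0,0.7,-0.1,0.0,0.0,0.5],[0.1,0.0,0.7,-0.1,0.0,0.0,0.5],[0.0,0.0,0.7,0.0,0.0,0.0,0.5],[0.0,0.1,0.7,-0.1,-0.1,0.0,0.5]]
max shift 0.7071067811865475 turn 0.14142135623730953 n 4 end [ 0.4215 -0.0516  0.2288] [1.6701e+02 4.0000e-02 8.1260e+01]
```

>>> drive_tool(
  commands=[
    [0, 0, 0.7, 0, 0, 0, 0.5],
    [0.1, 0, 0.7, 0, 0, 0, 0.5],
    [0, 0.1, 0.7, 0, 0, 0, 0.5],
    [0, 0, 0.7, 0, 0, 0, 0.5],
    [0, 0, 0, 0, 0, 0, 0.5],
  ],
)

```text
time_s: 4.22
tool_pos: [0.4223, -0.0519, 0.2284]
tool_rot: [167.3, -0.1, 81.2]
force: [-0.4, 0.2, -0.5]
grip_width: 0.0435
```

```bash
python3 log.py; python3 a.py 77 0.0 1
python3 - <<'E'
from cell import env
import cv2
a=env.read_camera('wrist')['img'];b=env.read_camera('scene')['img']
cv2.imwrite('pics/w2.png',a); cv2.imwrite('pics/s2.png',cv2.resize(b[180:310,140:300],None,fx=4.5,fy=4.5))
E
```

```text
[ 0.4223 -0.0519  0.2284] [ 1.6729e+02 -5.0000e-02  8.1230e+01] [ 13.1  -14.77  -9.13 125.41  -1.59  56.51  -4.03] 0.04346594429129994 [-0.4  0.2 -0.5] 4.2167
[ 0.42117493 -0.05139611  0.22869287] offset of grasp pt in tool axes mm [ 0.3 -0.8 50.5]
[[0.0,-0.1,-0.1,-0.3,0.0,0.0,0.5]]
max shift 0.14142135623730953 turn 0.3 n 1 end [ 0.4211 -0.0517  0.2292] [ 1.6699e+02 -5.0000e-02  8.1230e+01]
```

View pics/w2.png

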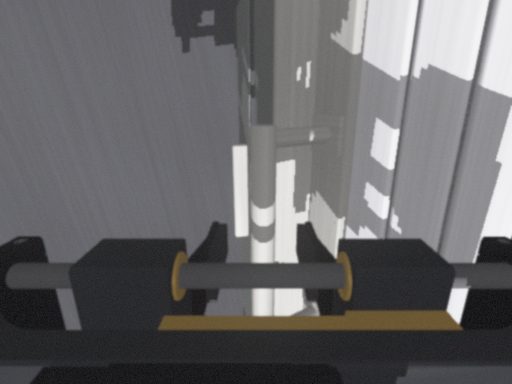

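View pics/s2.png

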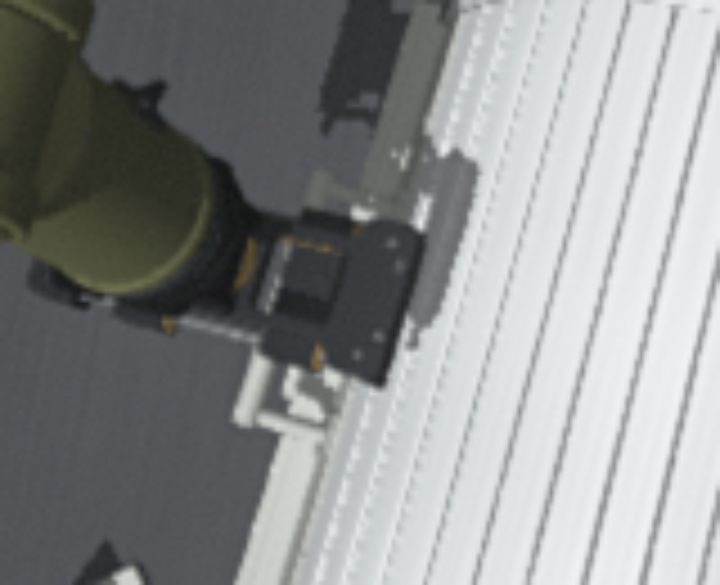

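>>> drive_tool(
  commands=[
    [0, 0, 0, 0, 0, 0, 0],
    [0, 0, 0, 0, 0, 0, 0],
    [0, 0, 0, 0, 0, 0, 0],
    [0, 0, 0, 0, 0, 0, 0],
    [0, 0, 0, 0, 0, 0, 0],
  ],
  force=25,
)

```text
time_s: 4.73
tool_pos: [0.4229, -0.0519, 0.2306]
tool_rot: [167.1, -0.1, 81.2]
force: [0.4, 0.3, 0.6]
grip_width: 0.0184
```

```bash
python3 log.py
cat > arc.py <<'E'
import sys
from plan import *
# args: theta now, theta end, pitch end, nrows
th0,th1,ph1,n=map(float,sys.argv[1:5]); n=int(n)
p,R,o=measured()
z=R[:,2]; ph0=np.degrees(np.arctan2(-z[2],z@XS))
def Hp(th,rad=.230):
    a=np.radians(th); return np.array([SEP[0],SEP[1],.1])-rad*np.cos(a)*XS+rad*np.sin(a)*Z
e=(Hp(th0)-(p+.051*R[:,2])); print('pitch0',ph0,'grasp err mm (sep x,y,z)',(np.array([e@XS,e@YS,e[2]])*1000).round(1))
# angle by measured grasp point
g=p+.051*R[:,2]-np.array([SEP[0],SEP[1],.1]); print('theta meas',np.degrees(np.arctan2(g[2],-g@XS)),'rad',np.hypot(g[2],g@XS))
w=np.ones(n); w[:3]=[.3,.6,.85]; w[-4:]=[.85,.65,.45,.25]
if len(sys.argv)>5: w[:3]=1
s=np.cumsum(w)/w.sum(); t=[]
for f in s:
    th=th0+(th1-th0)*f; P=toolR(ph0+(ph1-ph0)*f); t.append((Hp(th)-.051*P[:,2],P))
print('step deg',np.max(w)/w.sum()*(th1-th0))
show(*rows(p,R,t,0))
E
python3 arc.py 20 106 95 42
```

```text
[ 0.4229 -0.0519  0.2306] [ 1.6709e+02 -6.0000e-02  8.1230e+01] [ 13.09 -14.93  -9.11 125.29  -1.6   56.58  -4.02] 0.018381584093682447 [0.4 0.3 0.6] 4.7333
pitch0 77.08622068945556 grasp err mm (sep x,y,z) [-1.9  0.2 -2.2]
theta meas 20.682506929417464 rad 0.22901953106878936
step deg 2.20795892169448
[[0.0,-0.1,0.0,0.1,-0.1,0.0,0],[0.0,0.3,-0.5,0.3,0.0,0.0,0],[0.0,0.5,-0.6,0.4,0.0,0.0,0],[0.0,0.6,-0.7,0.5,0.0,0.0,0],[0.0,0.6,-0.7,0.4,0.0,0.0,0],[0.0,0.6,-0.7,0.5,0.0,0.0,0],[0.0,0.6,-0.6,0.4,0.0,0.0,0],[0.0,0.7,-0.7,0.5,0.0,0.0,0],[0.0,0.7,-0.6,0.5,0.0,0.0,0],[0.0,0.7,-0.6,0.4,0.0,0.0,0],[0.0,0.7,-0.6,0.5,0.0,0.0,0],[0.0,0.7,-0.5,0.4,0.0,0.0,0],[0.0,0.8,-0.5,0.5,0.0,0.0,0],[0.0,0.7,-0.6,0.5,0.0,0.0,0],[0.0,0.8,-0.5,0.4,0.0,0.0,0],[0.0,0.8,-0.4,0.5,0.0,0.0,0],[0.0,0.8,-0.5,0.4,0.0,0.0,0],[0.0,0.8,-0.4,0.5,0.0,0.0,0],[0.0,0.9,-0.4,0.5,0.0,0.0,0],[0.0,0.8,-0.4,0.4,0.0,0.0,0]]
[[0.0,0.9,-0.3,0.5,0.0,0.0,0],[0.0,0.8,-0.3,0.4,0.0,0.0,0],[0.0,0.9,-0.3,0.5,0.0,0.0,0],[0.0,0.9,-0.3,0.5,0.0,0.0,0],[0.0,0.9,-0.3,0.4,0.0,0.0,0],[0.0,0.9,-0.2,0.5,0.0,0.0,0],[0.0,0.9,-0.2,0.4,0.0,0.0,0],[0.0,0.9,-0.1,0.5,0.0,0.0,0],[0.0,0.9,-0.2,0.5,0.0,0.0,0],[0.0,0.9,-0.1,0.4,0.0,0.0,0],[0.0,1.0,-0.1,0.5,0.0,0.0,0],[0.0,0.9,0.0,0.4,0.0,0.0,0],[0.0,0.9,-0.1,0.5,0.0,0.0,0],[0.0,0.9,0.0,0.5,0.0,0.0,0],[0.0,1.0,0.0,0.4,0.0,0.0,0],[0.0,0.9,0.1,0.5,0.0,0.0,0],[0.0,0.9,0.1,0.4,0.0,0.0,0],[0.0,0.9,0.1,0.5,0.0,0.0,0],[0.0,0.8,0.1,0.4,0.0,0.0,0],[0.0,0.6,0.1,0.3,0.0,0.0,0]]
[[0.0,0.4,0.0,0.2,0.0,0.0,0],[0.0,0.2,0.1,0.1,0.0,0.0,0]]
max shift 1.004987562112089 turn 0.5 n 42 end [ 0.7125 -0.0966  0.3716] [-1.7501e+02  4.0000e-02  8.1210e+01]
```

>>> drive_tool(
  commands=[
    [0, 0, 0, 0, 0, 0, 0],
    [0, 0, 0, 0, 0, 0, 0],
    [0, 0, 0, 0, 0, 0, 0],
    [0, 0.3, -0.4, 0.3, 0, 0, 0],
    [0, 0.5, -0.6, 0.4, 0, 0, 0],
    [0, 0.6, -0.7, 0.5, 0, 0, 0],
    [0, 0.6, -0.7, 0.4, 0, 0, 0],
    [0, 0.6, -0.7, 0.5, 0, 0, 0],
  ],
)

```text
time_s: 5.4
tool_pos: [0.4401, -0.0546, 0.2655]
tool_rot: [169.6, -0.1, 81.2]
force: [-3.9, 1.5, -2.8]
grip_width: 0.0132
```

```bash
python3 log.py; python3 arc.py 29.5 106 95 37 c
```

```text
[ 0.4401 -0.0546  0.2655] [ 1.696e+02 -6.000e-02  8.123e+01] [ 13.2  -12.49  -8.89 119.    -1.32  62.97  -3.93] 0.013169939536898798 [-3.9  1.5 -2.8] 5.4
pitch0 79.5978402416611 grasp err mm (sep x,y,z) [-1.1  0.2 -2.1]
theta meas 30.094845865293696 rad 0.2300679956297977
step deg 2.1732954545454546
[[0.0,0.5,-0.5,0.4,-0.1,0.0,0],[0.0,0.6,-0.6,0.5,0.0,0.0,0],[0.0,0.6,-0.6,0.4,0.0,0.0,0],[0.0,0.7,-0.6,0.5,0.0,0.0,0],[0.0,0.7,-0.6,0.4,0.0,0.0,0],[0.0,0.7,-0.6,0.4,0.0,0.0,0],[0.0,0.7,-0.5,0.5,0.0,0.0,0],[0.0,0.8,-0.6,0.4,0.0,0.0,0],[0.0,0.7,-0.5,0.4,0.0,0.0,0],[0.0,0.8,-0.4,0.5,0.0,0.0,0],[0.0,0.8,-0.5,0.4,0.0,0.0,0],[0.0,0.8,-0.4,0.5,0.0,0.0,0],[0.0,0.8,-0.4,0.4,0.0,0.0,0],[0.0,0.8,-0.4,0.4,0.0,0.0,0],[0.0,0.8,-0.4,0.5,0.0,0.0,0],[0.0,0.9,-0.3,0.4,0.0,0.0,0],[0.0,0.8,-0.3,0.4,0.0,0.0,0],[0.0,0.9,-0.3,0.5,0.0,0.0,0],[0.0,0.8,-0.3,0.4,0.0,0.0,0],[0.0,0.9,-0.2,0.5,0.0,0.0,0]]
[[0.0,0.9,-0.3,0.4,0.0,0.0,0],[0.0,0.9,-0.2,0.4,0.0,0.0,0],[0.0,0.9,-0.1,0.5,0.0,0.0,0],[0.0,0.9,-0.2,0.4,0.0,0.0,0],[0.0,0.9,-0.1,0.4,0.0,0.0,0],[0.0,0.9,-0.1,0.5,0.0,0.0,0],[0.0,0.9,0.0,0.4,0.0,0.0,0],[0.0,0.9,0.0,0.5,0.0,0.0,0],[0.0,0.9,0.0,0.4,0.0,0.0,0],[0.0,0.9,0.0,0.4,0.0,0.0,0],[0.0,0.9,0.0,0.5,0.0,0.0,0],[0.0,1.0,0.1,0.4,0.0,0.0,0],[0.0,0.9,0.1,0.4,0.0,0.0,0],[0.0,0.7,0.1,0.4,0.0,0.0,0],[0.0,0.6,0.1,0.3,0.0,0.0,0],[0.0,0.4,0.1,0.2,0.0,0.0,0],[0.0,0.2,0.0,0.1,0.0,0.0,0]]
max shift 1.004987562112089 turn 0.5 n 37 end [ 0.7126 -0.0967  0.3719] [-1.750e+02  4.000e-02  8.121e+01]
```

>>> drive_tool(
  commands=[
    [0, 0.6, -0.6, 0.4, 0, 0, 0],
    [0, 0.6, -0.6, 0.5, 0, 0, 0],
    [0, 0.6, -0.6, 0.4, 0, 0, 0],
    [0, 0.7, -0.6, 0.5, 0, 0, 0],
    [0, 0.7, -0.6, 0.4, 0, 0, 0],
    [0, 0.7, -0.6, 0.4, 0, 0, 0],
    [0, 0.7, -0.5, 0.5, 0, 0, 0],
    [0, 0.8, -0.6, 0.4, 0, 0, 0],
    [0, 0.7, -0.5, 0.4, 0, 0, 0],
    [0, 0.8, -0.4, 0.5, 0, 0, 0],
    [0, 0.8, -0.5, 0.4, 0, 0, 0],
    [0, 0.8, -0.4, 0.5, 0, 0, 0],
  ],
)

```text
time_s: 6.4
tool_pos: [0.5149, -0.0662, 0.3448]
tool_rot: [174.6, -0.1, 81.2]
force: [-8.0, 1.5, 6.6]
grip_width: 0.0135
```

```bash
python3 log.py; python3 arc.py 56.5 106 95 25 c
```

```text
[ 0.5149 -0.0662  0.3448] [ 1.7462e+02 -5.0000e-02  8.1230e+01] [ 1.3020e+01 -1.8400e+00 -8.6100e+00  1.0018e+02  8.0000e-02  7.6270e+01
 -4.3800e+00] 0.013540633324721376 [-8.   1.5  6.6] 6.4
pitch0 84.6157421822637 grasp err mm (sep x,y,z) [ 0.9  0.3 -2.3]
theta meas 56.631753370229355 rad 0.23238134781424713
step deg 2.1336206896551726
[[0.0,0.9,-0.2,0.4,-0.1,0.0,0],[0.0,0.8,-0.3,0.5,0.0,0.0,0],[0.0,0.8,-0.4,0.4,0.0,0.0,0],[0.0,0.8,-0.3,0.5,0.0,0.0,0],[0.0,0.9,-0.3,0.4,0.0,0.0,0],[0.0,0.8,-0.3,0.5,0.0,0.0,0],[0.0,0.9,-0.2,0.4,0.0,0.0,0],[0.0,0.9,-0.2,0.5,0.0,0.0,0],[0.0,0.8,-0.2,0.4,0.0,0.0,0],[0.0,0.9,-0.2,0.5,0.0,0.0,0],[0.0,0.9,-0.2,0.4,0.0,0.0,0],[0.0,0.9,-0.1,0.5,0.0,0.0,0],[0.0,0.9,-0.1,0.4,0.0,0.0,0],[0.0,0.9,-0.1,0.5,0.0,0.0,0],[0.0,0.9,0.0,0.4,0.0,0.0,0],[0.0,0.9,0.0,0.5,0.0,0.0,0],[0.0,0.9,0.0,0.4,0.0,0.0,0],[0.0,0.8,0.0,0.5,0.0,0.0,0],[0.0,0.9,0.0,0.4,0.0,0.0,0],[0.0,0.9,0.1,0.5,0.0,0.0,0]]
[[0.0,0.9,0.1,0.4,0.0,0.0,0],[0.0,0.8,0.1,0.4,0.0,0.0,0],[0.0,0.6,0.1,0.3,0.0,0.0,0],[0.0,0.4,0.1,0.2,0.0,0.0,0],[0.0,0.2,0.0,0.1,0.0,0.0,0]]
max shift 0.9486832980505138 turn 0.5 n 25 end [ 0.7133 -0.0968  0.372 ] [-1.7498e+02  5.0000e-02  8.1220e+01]
```

>>> drive_tool(
  commands=[
    [0, 0.9, -0.2, 0.4, 0, 0, 0],
    [0, 0.8, -0.3, 0.5, 0, 0, 0],
    [0, 0.8, -0.4, 0.4, 0, 0, 0],
    [0, 0.8, -0.3, 0.5, 0, 0, 0],
    [0, 0.9, -0.3, 0.4, 0, 0, 0],
    [0, 0.8, -0.3, 0.5, 0, 0, 0],
    [0, 0.9, -0.2, 0.4, 0, 0, 0],
    [0, 0.9, -0.2, 0.5, 0, 0, 0],
    [0, 0.8, -0.2, 0.4, 0, 0, 0],
    [0, 0.9, -0.2, 0.5, 0, 0, 0],
    [0, 0.9, -0.2, 0.4, 0, 0, 0],
  ],
)

```text
time_s: 7.32
tool_pos: [0.6078, -0.0805, 0.3792]
tool_rot: [179.2, -0.1, 81.2]
force: [-1.1, -0.0, 1.0]
grip_width: 0.0132
```

```bash
python3 log.py; python3 arc.py 80 106 95 14 c
```

```text
[ 0.6078 -0.0805  0.3792] [ 1.7916e+02 -7.0000e-02  8.1230e+01] [11.92 12.13 -8.23 81.17  1.73 85.98 -4.99] 0.01322787887495826 [-1.1 -0.   1. ] 7.3167
pitch0 89.15788430911415 grasp err mm (sep x,y,z) [-2.1  0.4 -1.7]
theta meas 80.57719845144683 rad 0.23128447297928437
step deg 2.1311475409836067
[[0.0,0.7,0.0,0.5,-0.1,0.0,0],[0.0,0.9,-0.1,0.5,0.0,0.0,0],[0.0,0.9,0.0,0.4,0.0,0.0,0],[0.0,0.9,-0.1,0.5,0.0,0.0,0],[0.0,0.9,0.0,0.5,0.0,0.0,0],[0.0,0.9,0.0,0.5,0.0,0.0,0],[0.0,0.9,0.0,0.5,0.0,0.0,0],[0.0,0.9,0.1,0.4,0.0,0.0,0],[0.0,0.9,0.1,0.5,0.0,0.0,0],[0.0,0.8,0.1,0.5,0.0,0.0,0],[0.0,0.8,0.1,0.4,0.0,0.0,0],[0.0,0.6,0.1,0.3,0.0,0.0,0],[0.0,0.4,0.0,0.2,0.0,0.0,0],[0.0,0.2,0.1,0.1,0.0,0.0,0]]
max shift 0.9055385138137417 turn 0.5099019513592785 n 14 end [ 0.713  -0.0968  0.3716] [-1.7504e+02  3.0000e-02  8.1230e+01]
```

>>> drive_tool(
  commands=[
    [0, 0.8, 0, 0.5, 0, 0, 0],
    [0, 0.9, -0.1, 0.5, 0, 0, 0],
    [0, 0.9, 0, 0.4, 0, 0, 0],
    [0, 0.9, -0.1, 0.5, 0, 0, 0],
    [0, 0.9, 0, 0.5, 0, 0, 0],
    [0, 0.9, 0, 0.5, 0, 0, 0],
    [0, 0.9, 0, 0.5, 0, 0, 0],
    [0, 0.9, 0.1, 0.4, 0, 0, 0],
    [0, 0.9, 0.1, 0.5, 0, 0, 0],
    [0, 0.8, 0.1, 0.5, 0, 0, 0],
    [0, 0.7, 0.1, 0.4, 0, 0, 0],
    [0, 0.5, 0.1, 0.3, 0, 0, 0],
    [0, 0.3, 0, 0.2, 0, 0, 0],
    [0, 0.2, 0.1, 0.1, 0, 0, 0],
    [0, 0, 0, 0, 0, 0, 0],
  ],
)

```text
time_s: 8.57
tool_pos: [0.7127, -0.0967, 0.3715]
tool_rot: [-175.4, -0.1, 81.2]
force: [6.2, -1.3, 5.8]
grip_width: 0.013
```

```bash
python3 log.py; python3 arc.py 106 107 95 5 c
```

```text
[ 0.7127 -0.0967  0.3715] [-1.7541e+02 -1.0000e-01  8.1210e+01] [10.04 29.67 -7.25 58.93  3.09 96.16 -4.99] 0.013047450600858018 [ 6.2 -1.3  5.8] 8.5667
pitch0 94.59188623921204 grasp err mm (sep x,y,z) [-0.1  0.4  0.4]
theta meas 106.05256340416649 rad 0.22966553878755394
step deg 0.27027027027027023
[[0.0,0.1,0.0,0.1,-0.1,0.0,0],[0.0,0.1,0.0,0.1,0.0,0.0,0],[0.0,0.1,0.0,0.1,0.0,0.0,0],[0.0,0.1,0.0,0.1,0.0,0.0,0],[0.0,0.0,0.0,0.0,0.0,0.0,0]]
max shift 0.1 turn 0.14142135623730953 n 5 end [ 0.7167 -0.0973  0.3712] [-175.01    0.     81.22]
```

>>> drive_tool(
  commands=[
    [0, 0.2, 0, 0, 0, 0, 0],
    [0, 0.2, 0, 0, 0, 0, 0],
    [0, 0.1, 0, 0, 0, 0, 0],
    [0, 0, 0, 0, 0, 0, 0],
  ],
)

```text
time_s: 8.9
tool_pos: [0.7146, -0.097, 0.3711]
tool_rot: [-174.9, -0.1, 81.2]
force: [-4.9, -0.0, 7.7]
grip_width: 0.0133
```

```bash
python3 log.py; python3 arc.py 106 107 95 5 c | head -3
```

```text
[ 0.7146 -0.097   0.3711] [-1.7493e+02 -8.0000e-02  8.1230e+01] [ 9.96 30.29 -7.21 58.09  3.11 96.86 -4.96] 0.013275845395662551 [-4.9 -0.   7.7] 8.9
pitch0 95.07318458374439 grasp err mm (sep x,y,z) [-1.6  0.4  0.8]
theta meas 106.42636462686973 rad 0.22971387979120753
step deg 0.27027027027027023
```

>>> drive_tool(
  commands=[
    [0, 0, 0, 0, 0, 0, 0.45],
    [0, 0, 0, 0, 0, 0, 0.45],
    [0, 0, 0, 0, 0, 0, 0.45],
    [0, 0, 0, 0, 0, 0, 0.45],
    [0, 0, -0.5, 0, 0, 0, 0.45],
    [0, 0, -1.5, 0, 0, 0, 0.45],
    [0, 0, -2, 0, 0, 0, 0.45],
    [0, 0, -2, 0, 0, 0, 0.45],
    [0, 0, -2, 0, 0, 0, 0.45],
  ],
)

```text
time_s: 9.65
tool_pos: [0.7216, -0.0983, 0.4483]
tool_rot: [-174.8, -0.1, 81.2]
force: [0.9, 0.4, -0.1]
grip_width: 0.0389
```

```bash
python3 log.py
python3 - <<'E'
from cell import env
import cv2
b=env.read_camera('top')['img'];cv2.imwrite('pics/t3.png',b)
E
```

```text
[ 0.7216 -0.0983  0.4483] [-1.7479e+02 -5.0000e-02  8.1220e+01] [  9.1   32.82  -6.8   45.63   3.26 106.89  -4.75] 0.03890224380461198 [ 0.9  0.4 -0.1] 9.65
```

View pics/t3.png

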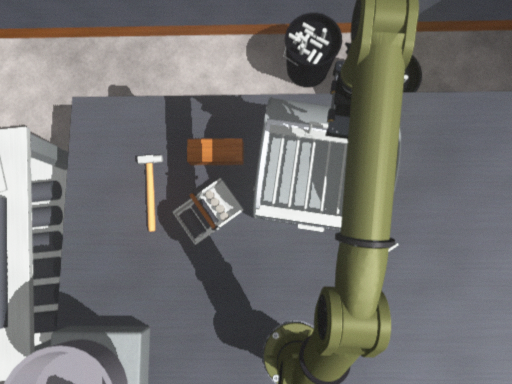

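```bash
cat > kin.py <<'E'
from plan import *
import itertools
def rot(ax,d): return Rn.from_euler(ax,d,degrees=True).as_matrix()
def fk(q,P,s,full=False):
    h,L1,a1,a2,L2,a3,L3,a0=P[:8]; c7=P[8]; q0=P[9]
    p=np.zeros(3);R=rot('z',s[0]*q[0]+q0); pts=[]
    p=p+R@[a0,0,h]; R=R@rot('y',q[1]); p=p+R@[0,0,L1]; pts.append(p); R=R@rot('z',s[1]*q[2]); p=p+R@[a1,0,0]
    R=R@rot('y',q[3]); p=p+R@[a2,0,L2]; pts.append(p); R=R@rot('z',s[2]*q[4]); R=R@rot('y',q[5]); p=p+R@[a3,0,L3]; R=R@rot('z',s[3]*q[6]+c7)
    return (p,R,pts) if full else (p,R)
if __name__=='__main__':
    L=json.load(open('log.json'))
    L.append(dict(q=[-71.03964573,18.43916956,-4.01609821,83.1737059,1.29467612,78.54102427,-3.25938669],p=[0.20241101,0.61724488,0.2911707],r=[-179.891327,.0052,161.85046]))
    best=None
    for s in itertools.product([1,-1],repeat=4):
      if s[0]==1: continue
      def f(P):
        e=[]
        for d in L:
            p,R=fk(d['q'],P,s); S=Rn.from_euler('xyz',d['r'],degrees=True).as_matrix()
            e+=list((p-d['p'])*1000); e+=list(Rn.from_matrix(R.T@S).as_rotvec()*300)
        return np.array(e)
      for c7 in (90,):
        r=least_squares(f,[.3,.35,0,0,.35,0,.25,0,c7,0],loss='soft_l1')
        if best is None or r.cost<best[0]: best=(r.cost,s,r.x,np.abs(f(r.x)).max(),r)
        print(s,r.cost)
    print(best[:4]); json.dump([list(best[1]),list(best[2])],open('kin.json','w'))
    print(np.linalg.svd(best[4].jac)[1])
    print(len(L),best[4].fun.reshape(-1,6).round(1))
E
python3 kin.py
```

```text
(-1, 1, 1, 1) 564.3591125084012
(-1, 1, 1, -1) 519.8600313499637
(-1, 1, -1, 1) 696.4803369689478
(-1, 1, -1, -1) 640.9960379857321
(-1, -1, 1, 1) 329.50989733682303
(-1, -1, 1, -1) 316.3585425698742
(-1, -1, -1, 1) 117.63751008760289
(-1, -1, -1, -1) 48.57336569493278
(np.float64(48.57336569493278), (-1, -1, -1, -1), array([ 2.60419793e-01,  4.56737326e-01,  2.52195784e-02,  1.93801614e-02,
        4.94033547e-01,  8.11468126e-02,  2.74946918e-01,  8.00990753e-02,
        8.82954188e+01, -1.73189300e+00]), np.float64(8.840631831575907))
[5.01525219e+03 4.62605325e+03 8.99026737e+02 7.52918939e+02
 1.72416761e+02 9.95632038e+01 6.89675325e+01 5.63144487e+01
 2.54277931e+01 4.50490468e+00]
12 [[ 0.3  8.7 -8.8  0.1  2.8  0.3]
 [ 0.7  1.9 -4.1  0.   2.3  0.2]
 [ 0.5  2.3 -0.1 -0.   2.   0.1]
 [-0.7  1.6  0.4 -0.   2.   0.1]
 [-0.6  1.6  0.1 -0.   2.   0.1]
 [ 0.3  0.9  1.1 -0.   1.6  0. ]
 [ 1.7 -1.5  0.5 -0.   0.9 -0.1]
 [ 1.1 -2.6 -0.3  0.   0.1 -0.1]
 [-1.  -1.5  0.1  0.  -0.7 -0.1]
 [-0.9 -1.4  0.6  0.  -0.8 -0.1]
 [ 1.8 -0.1 -2.8  0.  -0.8 -0.1]
 [-2.7 -2.3  1.7 -0.  -0.  -0.1]]
```

```bash
cat > kin2.py <<'E'
from plan import *
from kin import rot
S=(-1,-1,-1,-1)
def fk(q,P,full=False):
    h,L1,a1,a2,L2,a3,L3,a0,c7,q0,b1,b2,b3,c2,c4,c6=P
    p=np.zeros(3);R=rot('z',-q[0]+q0); p=p+R@[a0,b1,h]; R=R@rot('y',q[1]+c2); p=p+R@[0,0,L1]; pts=[p]; R=R@rot('z',-q[2]); p=p+R@[a1,b2,0]
    R=R@rot('y',q[3]+c4); p=p+R@[a2,0,L2]; pts.append(p); R=R@rot('z',-q[4]); R=R@rot('y',q[5]+c6); p=p+R@[a3,b3,L3]; R=R@rot('z',-q[6]+c7)
    return (p,R,pts) if full else (p,R)
if __name__=='__main__':
    L=json.load(open('log.json'))[1:]
    L.append(dict(q=[-71.03964573,18.43916956,-4.01609821,83.1737059,1.29467612,78.54102427,-3.25938669],p=[0.20241101,0.61724488,0.2911707],r=[-179.891327,.0052,161.85046]))
    def f(P,reg=True):
        e=[]
        for d in L:
            p,R=fk(d['q'],P); Sx=Rn.from_euler('xyz',d['r'],degrees=True).as_matrix()
            e+=list((p-d['p'])*1000); e+=list(Rn.from_matrix(R.T@Sx).as_rotvec()*300)
        if reg:e+=list(np.array([P[2],P[3],P[10],P[11],P[12]])*3)+list(np.array(P[13:])*.3)+[P[9]*.3,(P[8]-90)*.3]
        return np.array(e)
    r=least_squares(f,[.3,.4,0,0,.4,.08,.25,.08,90,0,0,0,0,0,0,0])
    print(r.x.round(3),np.linalg.svd(r.jac)[1].round(1)); print(f(r.x,False).reshape(-1,6).round(1)); json.dump(list(r.x),open('kin2.json','w'))
E
python3 kin2.py
```

```text
[ 2.50e-01  4.68e-01  0.00e+00  0.00e+00  5.13e-01 -0.00e+00  2.99e-01
 -0.00e+00  9.00e+01  0.00e+00 -1.60e-02 -1.00e-02 -1.00e-03 -0.00e+00
  0.00e+00  0.00e+00] [6.5175e+03 6.5165e+03 5.7432e+03 1.2267e+03 1.2223e+03 2.0790e+02
 1.6070e+02 6.8100e+01 4.8300e+01 3.8900e+01 3.0000e+01 2.4600e+01
 1.2500e+01 3.4000e+00 2.1000e+00 5.0000e-01]
[[ 0. -0. -0. -0. -0. -0.]
 [-0. -0. -0. -0. -0. -0.]
 [-0.  0.  0. -0. -0. -0.]
 [-0. -0.  0. -0. -0. -0.]
 [-0.  0. -0. -0. -0. -0.]
 [ 0.  0. -0. -0. -0.  0.]
 [ 0.  0.  0.  0.  0.  0.]
 [ 0.  0.  0.  0.  0.  0.]
 [-0.  0.  0.  0.  0.  0.]
 [-0. -0. -0.  0.  0.  0.]
 [ 0. -0.  0.  0.  0.  0.]]
```

```bash
cat > ik.py <<'E'
from kin2 import *
PK=json.load(open('kin2.json'))
LO=np.array([-163.93,-17.29,-79.2,3.27,-89.18,5.43,-154.24]);HI=np.array([163.93,119.83,71.16,140.29,269.18,117.66,154.24])
def ik(p,R,q0):
    def f(q):
        a,B=fk(q,PK); return np.r_[(a-p)*1000,Rn.from_matrix(B.T@R).as_rotvec()*300]
    q0=np.clip(q0,LO+1,HI-1)
    r=least_squares(f,q0,bounds=(LO+.5,HI-.5),x_scale=30,max_nfev=200); return r.x,np.abs(r.fun).max()
def tray_tool(u,t,lip,flip):
    """u heading deg (world) of tray x, t tilt deg, lip world pos -> tool pose. flip: tool x = -tray y if flip else + tray y"""
    u=np.radians(u);t=np.radians(t); ux=np.array([np.cos(u),np.sin(u),0])
    tx=np.cos(t)*ux-np.sin(t)*Z; tz=np.sin(t)*ux+np.cos(t)*Z; ty=np.cross(tz,tx)
    o=lip-.115*tx-.018*tz; h=o+.1*tz; x=-ty if flip else ty; z=-tz
    return h+.051*tz, np.c_[x,np.cross(z,x),z]
def s2w(x,y,z): return np.array([SEP[0],SEP[1],0])+x*XS+y*YS+z*Z
E
cat > t.py <<'E'
from ik import *
q=measured()[2]['qpos']
rng=np.random.default_rng(0)
starts=[q]+[np.r_[rng.uniform(-60,60),rng.uniform(-10,60),rng.uniform(-60,60),rng.uniform(40,130),rng.uniform(-60,200),rng.uniform(20,110),rng.uniform(-140,140)] for _ in range(10)]
for name,du in [('front',180),('right',-90),('left',90),('FL',135),('FR',-135)]:
  for flip in (0,1):
    for t in (0,40,60,70):
      u=np.degrees(SEP[2])+du
      d=np.radians(du); lx=-.065-(-np.cos(d))*(-.05); ly=-np.sin(d)*.06*1
      lip=s2w(-.065+.035*np.cos(d),-.06*np.sin(d),.11 if t>20 else .3)
      P=tray_tool(u,t,lip,flip); sols=[ik(*P,s) for s in starts]; sols=[s for s in sols if s[1]<1]
      print(name,flip,t,len(sols),[s[0].round(0).astype(int).tolist() for s in sols[:2]])
E
python3 t.py
```

```text
front 0 0 0 []
front 0 40 0 []
front 0 60 0 []
front 0 70 0 []
front 1 0 10 [[11, 20, -9, 66, 3, 95, -5], [47, 36, -75, 64, 35, 102, -24]]
front 1 40 9 [[23, -14, -17, 125, -3, 28, -3], [48, -17, -38, 125, -19, 29, 11]]
front 1 60 0 []
front 1 70 0 []
right 0 0 9 [[4, 14, -19, 74, 5, 93, -113], [40, 30, -79, 72, 30, 99, -131]]
right 0 40 9 [[24, 15, -7, 96, -39, 78, -71], [62, 24, -56, 95, -21, 72, -83]]
right 0 60 9 [[38, 24, -11, 95, -51, 88, -57], [80, 50, -76, 94, -12, 73, -85]]
right 0 70 8 [[45, 31, -16, 94, -54, 93, -53], [19, 31, 17, 95, -65, 103, -46]]
right 1 0 7 [[-3, 13, -11, 74, 2, 93, 68], [34, 23, -64, 73, 21, 96, 55]]
right 1 40 6 [[30, 16, -15, 96, -37, 77, 108], [74, 38, -78, 95, -3, 70, 83]]
right 1 60 5 [[22, 24, 9, 96, -57, 93, 127], [30, 24, -1, 96, -54, 91, 125]]
right 1 70 5 [[21, 30, 16, 95, -65, 102, 134], [36, 30, -4, 94, -59, 96, 130]]
left 0 0 6 [[25, 12, -4, 75, 1, 93, 102], [74, 29, -79, 74, 29, 99, 83]]
left 0 40 6 [[-5, 16, -3, 96, 39, 84, 64], [24, 20, -38, 95, 48, 90, 58]]
left 0 60 7 [[-8, 25, -13, 94, 55, 99, 49], [15, 32, -44, 93, 66, 109, 44]]
l
[... 915 characters left out ...]
5]]
FL 1 70 9 [[29, 5, -62, 131, 81, 76, -131], [45, 11, -79, 131, 84, 82, -132]]
FR 0 0 8 [[-15, 18, 12, 68, -4, 94, -147], [9, 19, -21, 67, 7, 95, -154]]
FR 0 40 8 [[33, -4, -17, 117, -44, 49, -103], [100, -13, -76, 116, -57, 58, -93]]
FR 0 60 8 [[35, -6, -3, 130, -74, 57, -67], [-21, -12, 49, 131, -66, 49, -71]]
FR 0 70 8 [[49, -1, -10, 134, -85, 66, -51], [118, 3, -78, 132, -82, 64, -51]]
FR 1 0 7 [[5, 19, -14, 67, 5, 95, 28], [-24, 19, 26, 68, -8, 94, 36]]
FR 1 40 7 [[63, -4, -45, 116, -47, 51, 79], [81, -6, -61, 116, -49, 52, 81]]
FR 1 60 7 [[-32, -17, 59, 132, -61, 45, 106], [90, -7, -55, 128, -78, 62, 116]]
FR 1 70 6 [[-13, -5, 51, 136, -82, 63, 129], [84, 0, -45, 133, -84, 66, 129]]
```

```bash
cat > s2.py <<'E'
from plan import *
p,R,o=measured()
tray=np.array([.4962,.3122]); yaw=-55.15
n=27; t=[]
tg=np.r_[tray,.26]
for k in range(1,n+1):
    f=k/n; hd=-8.78+(yaw+180+8.78)*f; zz=.45 if f<.6 else .45-(.45-.26)*(f-.6)/.4
    pos=np.r_[p[:2]+(tg[:2]-p[:2])*f,zz]
    t.append((pos,toolR(95-5*min(1,f*4),np.radians(hd))))
r=rows(p,R,t,1.0); show(*r)
E
python3 s2.py
```

```text
[[1.4,-1.0,0.4,-0.6,-0.5,-4.9,1.0],[1.4,-1.0,0.0,-0.7,-0.3,-5.0,1.0],[1.6,-0.8,0.1,-0.8,-0.3,-4.9,1.0],[1.6,-0.6,0.0,-0.7,-0.2,-4.9,1.0],[1.6,-0.6,0.0,-0.7,-0.1,-5.0,1.0],[1.7,-0.4,0.0,-0.8,-0.1,-4.9,1.0],[1.7,-0.2,0.0,-0.5,0.0,-5.0,1.0],[1.8,-0.1,0.0,0.0,0.0,-4.9,1.0],[1.7,0.1,0.0,0.0,0.0,-5.0,1.0],[1.7,0.2,0.0,0.0,0.0,-4.9,1.0],[1.7,0.3,0.1,0.0,-0.1,-5.0,1.0],[1.7,0.5,-0.1,0.0,0.0,-4.9,1.0],[1.6,0.7,0.0,0.0,0.0,-5.0,1.0],[1.5,0.8,0.0,0.0,0.0,-4.9,1.0],[1.5,0.9,0.0,0.0,0.0,-5.0,1.0],[1.4,1.0,0.0,0.0,0.0,-4.9,1.0],[1.3,1.2,1.4,0.0,0.0,-5.0,1.0],[1.2,1.2,1.8,0.0,0.0,-4.9,1.0],[1.1,1.4,1.8,0.0,0.0,-5.0,1.0],[1.0,1.4,1.7,0.0,0.0,-4.9,1.0]]
[[0.8,1.6,1.8,0.0,0.0,-5.0,1.0],[0.7,1.5,1.7,-0.1,0.0,-4.9,1.0],[0.5,1.7,1.8,0.0,0.0,-5.0,1.0],[0.5,1.7,1.8,0.0,0.0,-4.9,1.0],[0.2,1.7,1.7,0.0,0.0,-5.0,1.0],[0.1,1.7,1.8,0.0,0.0,-4.9,1.0],[0.0,1.7,1.7,0.0,0.0,-5.0,1.0]]
max shift 2.5377155080899043 turn 5.057667446560717 n 27 end [0.4966 0.3118 0.2604] [ 1.7996e+02  3.0000e-02 -1.4513e+02]
```

>>> drive_tool(
  commands=[
    [1.4, -1.0, 0.4, -0.6, -0.5, -4.9, 1.0],
    [1.4, -1.0, 0.0, -0.7, -0.3, -5.0, 1.0],
    [1.6, -0.8, 0.1, -0.8, -0.3, -4.9, 1.0],
    [1.6, -0.6, 0.0, -0.7, -0.2, -4.9, 1.0],
    [1.6, -0.6, 0.0, -0.7, -0.1, -5.0, 1.0],
    [1.7, -0.4, 0.0, -0.8, -0.1, -4.9, 1.0],
    [1.7, -0.2, 0.0, -0.5, 0.0, -5.0, 1.0],
    [1.8, -0.1, 0.0, 0.0, 0.0, -4.9, 1.0],
    [1.7, 0.1, 0.0, 0.0, 0.0, -5.0, 1.0],
    [1.7, 0.2, 0.0, 0.0, 0.0, -4.9, 1.0],
    [1.7, 0.3, 0.1, 0.0, -0.1, -5.0, 1.0],
    [1.7, 0.5, -0.1, 0.0, 0.0, -4.9, 1.0],
    [1.6, 0.7, 0.0, 0.0, 0.0, -5.0, 1.0],
    [1.5, 0.8, 0.0, 0.0, 0.0, -4.9, 1.0],
    [1.5, 0.9, 0.0, 0.0, 0.0, -5.0, 1.0],
    [1.4, 1.0, 0.0, 0.0, 0.0, -4.9, 1.0],
    [1.3, 1.2, 1.4, 0.0, 0.0, -5.0, 1.0],
    [1.2, 1.2, 1.8, 0.0, 0.0, -4.9, 1.0],
    [1.1, 1.4, 1.8, 0.0, 0.0, -5.0, 1.0],
    [1.0, 1.4, 1.7, 0.0, 0.0, -4.9, 1.0],
  ],
)

```text
time_s: 11.37
tool_pos: [0.5527, 0.2063, 0.3784]
tool_rot: [-180.0, -0.3, -179.6]
force: [-0.1, 0.1, -0.4]
grip_width: 0.0869
```

>>> drive_tool(
  commands=[
    [0.8, 1.6, 1.8, 0.0, 0.0, -5.0, 1.0],
    [0.7, 1.5, 1.7, -0.1, 0.0, -4.9, 1.0],
    [0.5, 1.7, 1.8, 0.0, 0.0, -5.0, 1.0],
    [0.5, 1.7, 1.8, 0.0, 0.0, -4.9, 1.0],
    [0.2, 1.7, 1.7, 0.0, 0.0, -5.0, 1.0],
    [0.1, 1.7, 1.8, 0.0, 0.0, -4.9, 1.0],
    [0.0, 1.7, 1.7, 0.0, 0.0, -5.0, 1.0],
    [0, 0, 0, 0, 0, 0, 1],
  ],
)

```text
time_s: 12.03
tool_pos: [0.4907, 0.3147, 0.2533]
tool_rot: [179.5, -0.5, -144.6]
force: [-0.5, -0.2, -1.5]
grip_width: 0.0868
```

```bash
python3 log.py
python3 - <<'E'
from cell import env
import cv2,pickle
c=env.read_camera('wrist'); cv2.imwrite('pics/w4.png',c['img']); pickle.dump(c,open('w4.pkl','wb'))
cv2.imwrite('pics/s4.png',env.read_camera('scene')['img'])
E
```

```text
[0.4907 0.3147 0.2533] [ 179.54   -0.55 -144.63] [ -4.01  15.15 -36.39  94.59   8.77  73.82  83.38] 0.08681355778966632 [-0.5 -0.2 -1.5] 12.0333
```

View pics/w4.png

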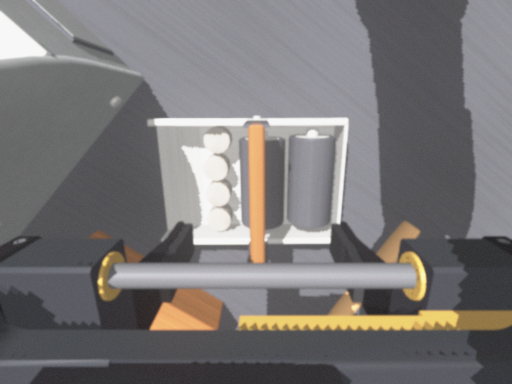

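View pics/s4.png

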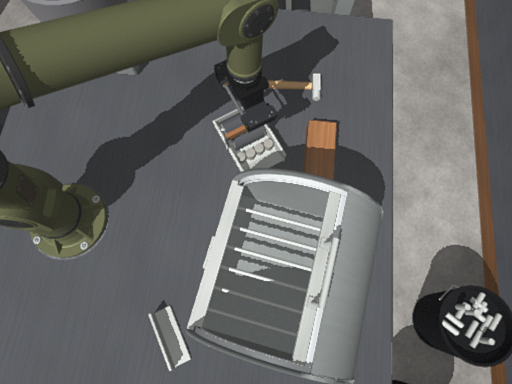

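Run:
```python
from plan import *
c=pickle.load(open('w4.pkl','rb')); a=onplane((c['mtx'],c['pose']),[(257,126),(260.5,258)],.112); print(a, np.degrees(np.arctan2(*(a[0]-a[1])[[1,0]])))
p,R,o=measured(); tray=np.array([.4962,.3122])
P=toolR(90,np.radians(124.85)); tg=np.r_[tray,.151]
print((a-p)@R*1000)
show(*rows(p,R,lerp(p,R,tg,P,8),1.0))
```

```text
[[0.43956173 0.27588535 0.112     ]
 [0.53621878 0.34790626 0.112     ]] -143.30954096367512
[[ 64.91818823   1.05406099 144.72334663]
 [-55.55708116   4.91728462 144.10598777]]
[[0.0,0.0,1.3,0.0,0.0,0.0,1.0],[-0.1,0.0,1.3,0.1,-0.1,0.0,1.0],[0.0,0.0,1.4,0.0,0.0,0.0,1.0],[0.0,-0.1,1.3,0.0,-0.1,0.0,1.0],[0.0,0.0,1.3,0.1,0.0,0.0,1.0],[0.0,0.0,1.3,0.0,0.0,0.0,1.0],[-0.1,0.0,1.3,0.0,-0.1,0.0,1.0],[0.0,0.0,1.3,0.1,0.0,0.0,1.0]]
max shift 1.4 turn 0.14142135623730953 n 8 end [0.4962 0.3124 0.1514] [-179.96   -0.   -145.15]
```

>>> drive_tool(
  commands=[
    [0, 0, 1.3, 0, 0, 0, 1],
    [-0.1, 0, 1.3, 0.1, -0.1, 0, 1],
    [-0.1, 0, 1.4, 0, -0.1, 0, 1],
    [0, 0, 1.3, 0.1, -0.1, 0, 1],
    [-0.1, 0, 1.3, 0.1, -0.1, 0, 1],
    [0, 0, 1.3, 0, 0, 0, 1],
    [0, 0, 1.3, 0, 0, 0, 1],
    [0, 0, 1.0, 0, 0, 0, 1],
    [0, 0, 0, 0, 0, 0, 1],
  ],
)

```text
time_s: 12.88
tool_pos: [0.4961, 0.3127, 0.1519]
tool_rot: [-180.0, -0.1, -145.1]
force: [-0.2, -0.2, -0.8]
grip_width: 0.0867
```

```bash
python3 log.py;  python3 - <<'E'
from cell import env
import cv2,pickle
c=env.read_camera('wrist'); cv2.imwrite('pics/w5.png',c['img'])
E
```

```text
[0.4961 0.3127 0.1519] [-1.8000e+02 -8.0000e-02 -1.4515e+02] [ -5.55  20.58 -34.85 100.67  13.04  62.9   80.17] 0.08673150410265013 [-0.2 -0.2 -0.8] 12.8833
```

View pics/w5.png

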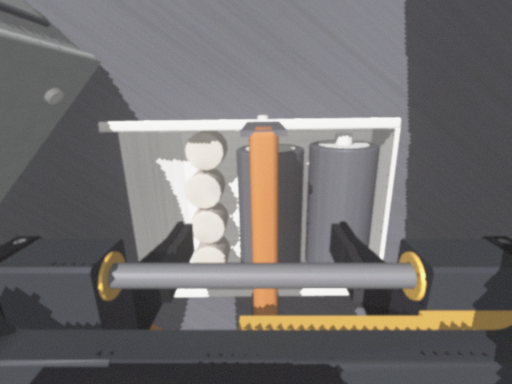

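>>> drive_tool(
  commands=[
    [0, 0, 0, 0, 0, 0, 0],
    [0, 0, 0, 0, 0, 0, 0],
    [0, 0, 0, 0, 0, 0, 0],
    [0, 0, 0, 0, 0, 0, 0],
    [0, 0, 0, 0, 0, 0, 0],
    [0, 0, 0, 0, 0, 0, 0],
    [0, 0, 0, 0, 0, 0, 0],
    [0, 0, 0, 0, 0, 0, 0],
    [0, 0, 0, 0, 0, 0, 0],
    [0, 0, 0, 0, 0, 0, 0],
    [0, 0, 0, 0, 0, 0, 0],
    [0, 0, 0, 0, 0, 0, 0],
    [0, 0, 0, 0, 0, 0, 0],
    [0, 0, 0, 0, 0, 0, 0],
    [0, 0, 0, 0, 0, 0, 0],
  ],
  force=55,
)

```text
time_s: 14.18
tool_pos: [0.4965, 0.3144, 0.1545]
tool_rot: [180.0, 0.1, -145.1]
force: [-1.6, 1.4, -0.6]
grip_width: 0.0132
```

```bash
python3 log.py
cat > s3.py <<'E'
from ik import *
p,R,o=measured(); q=o['qpos']
# carry: lift, rotate tray yaw -55.15 -> -98.75
u1=-98.75
lipA=s2w(-.07,-.03,.36); A=tray_tool(u1,0,lipA,1)   # above
lipB=s2w(-.07,-.03,.125); B=tray_tool(u1,0,lipB,1)
print('A',A[0],'B',B[0])
t=[]; lift=p+[0,0,.24]
for k in range(1,13): 
    f=k/12; t.append((p+[0,0,.24*f],R))
n=20
hd0=124.85; hd1=81.25
for k in range(1,n+1):
    f=k/n; g=f*f*(3-2*f); t.append((lift+(A[0]-lift)*g,toolR(90,np.radians(hd0+(hd1-hd0)*g))))
t+=lerp(*A,*B,12)
show(*rows(p,R,t,0))
for i in range(0,len(t),4):
    q,e=ik(*t[i],q); print(i,q.round(0).astype(int).tolist(),round(e,2))
E
python3 s3.py
```

```text
[0.4965 0.3144 0.1545] [ 1.7999e+02  1.5000e-01 -1.4507e+02] [ -5.55  20.44 -34.95 100.53  12.98  62.94  80.2 ] 0.013245190662763801 [-1.6  1.4 -0.6] 14.1833
A [0.58974518 0.00865937 0.493     ] B [0.58974518 0.00865937 0.258     ]
[[0.0,0.0,-2.0,0.0,0.0,0.0,0],[0.0,0.0,-2.0,0.0,0.0,0.0,0],[0.0,0.0,-2.0,0.0,0.0,0.0,0],[0.0,0.0,-2.0,0.0,0.0,0.0,0],[0.0,0.0,-2.0,0.0,0.0,0.0,0],[0.0,0.0,-2.0,0.0,0.0,0.0,0],[0.0,0.0,-2.0,0.0,0.0,0.0,0],[0.0,0.0,-2.0,0.0,0.0,0.0,0],[0.0,0.0,-2.0,0.0,0.0,0.0,0],[-0.1,0.0,-2.0,0.0,0.0,0.0,0],[0.0,0.0,-2.0,0.0,0.0,0.0,0],[0.0,0.0,-2.0,0.0,0.0,0.0,0],[0.1,-0.2,-0.1,0.0,0.1,0.4,0],[0.2,-0.6,-0.2,0.0,0.0,0.9,0],[0.3,-1.0,-0.3,0.0,0.0,1.4,0],[0.4,-1.4,-0.4,0.0,0.0,1.9,0],[0.4,-1.6,-0.5,0.0,0.0,2.3,0],[0.3,-1.9,-0.6,0.0,0.0,2.6,0],[0.3,-2.1,-0.7,0.0,0.0,2.9,0],[0.3,-2.2,-0.7,0.0,0.0,3.0,0]]
[[0.1,-2.3,-0.7,0.0,0.0,3.2,0],[-0.1,-2.4,-0.7,0.0,0.0,3.3,0],[-0.1,-2.4,-0.8,0.0,0.0,3.2,0],[-0.3,-2.3,-0.7,0.0,0.0,3.2,0],[-0.4,-2.2,-0.7,0.0,0.0,3.1,0],[-0.5,-2.1,-0.6,0.0,0.0,2.9,0],[-0.6,-1.8,-0.6,0.0,0.0,2.6,0],[-0.5,-1.6,-0.5,0.0,0.0,2.2,0],[-0.5,-1.3,-0.5,0.0,0.0,1.9,0
[... 230 characters left out ...]
.0,0],[0.0,0.0,2.0,0.0,0.0,0.0,0],[0.0,0.0,1.9,0.0,0.0,0.0,0],[0.0,0.0,2.0,0.0,0.0,0.0,0]]
[[0.0,0.0,2.0,0.0,0.0,0.0,0],[0.0,0.0,1.9,0.0,0.0,0.0,0],[0.0,0.0,2.0,0.0,0.0,0.0,0],[0.0,0.0,1.9,0.0,0.0,0.0,0]]
max shift 2.5317977802344327 turn 3.3 n 44 end [0.59   0.0083 0.2584] [1.7996e+02 2.0000e-02 1.7123e+02]
0 [-5, 19, -35, 99, 12, 65, 81] 0.0
4 [-4, 15, -36, 94, 9, 73, 83] 0.0
8 [-4, 13, -36, 88, 7, 82, 84] 0.0
12 [-5, 12, -36, 82, 7, 89, 85] 0.0
16 [-3, 10, -32, 82, 5, 90, 84] 0.0
20 [1, 8, -26, 80, 3, 93, 82] 0.0
24 [7, 9, -22, 76, 3, 96, 79] 0.0
28 [11, 10, -19, 72, 3, 99, 76] 0.01
32 [12, 11, -19, 73, 3, 97, 75] 0.0
36 [13, 10, -19, 82, 3, 88, 75] 0.0
40 [13, 11, -19, 89, 4, 80, 75] 0.0
```

```bash
sed -i 's/-.03,.36/-.045,.36/; s/-.03,.125/-.045,.125/; s/lift=p+\[0,0,.24\]/lift=p+[0,0,.335]/' s3.py
python3 - <<'E'
s=open('s3.py').read()
s=s.replace("for k in range(1,13): \n    f=k/12; t.append((p+[0,0,.24*f],R))","for k in range(1,19): \n    f=k/18; f=f*f*(3-2*f)*.6+f*.4 if k<18 else 1; t.append((p+[0,0,.335*f],R))")
open('s3.py','w').write(s)
E
python3 s3.py
```

```text
A [ 0.58746333 -0.00616606  0.493     ] B [ 0.58746333 -0.00616606  0.258     ]
[[0.0,0.0,-0.9,0.0,0.0,0.0,0],[0.0,0.0,-1.3,0.0,0.0,0.0,0],[0.0,0.0,-1.5,0.0,0.0,0.0,0],[0.0,0.0,-1.8,0.0,0.0,0.0,0],[0.0,0.0,-2.0,0.0,0.0,0.0,0],[0.0,0.0,-2.2,0.0,0.0,0.0,0],[0.0,0.0,-2.3,0.0,0.0,0.0,0],[0.0,0.0,-2.3,0.0,0.0,0.0,0],[0.0,0.0,-2.4,0.0,0.0,0.0,0],[0.0,0.0,-2.5,0.0,0.0,0.0,0],[-0.1,0.0,-2.3,0.0,0.0,0.0,0],[0.0,0.0,-2.3,0.0,0.0,0.0,0],[0.0,0.0,-2.2,0.0,0.0,0.0,0],[0.0,0.0,-2.0,0.0,0.0,0.0,0],[0.0,0.0,-1.8,0.0,0.0,0.0,0],[0.0,0.0,-1.5,0.0,0.0,0.0,0],[0.0,0.0,-1.3,0.0,0.0,0.0,0],[0.0,0.0,-0.9,0.0,0.0,0.0,0],[0.1,-0.2,0.0,0.0,0.1,0.4,0],[0.2,-0.7,0.0,0.0,0.0,0.9,0]]
[[0.3,-1.0,0.0,0.0,0.0,1.4,0],[0.5,-1.4,0.0,0.0,0.0,1.9,0],[0.4,-1.7,-0.1,0.0,0.0,2.3,0],[0.4,-1.9,0.0,0.0,0.0,2.6,0],[0.4,-2.2,0.0,0.0,0.0,2.9,0],[0.2,-2.3,0.0,0.0,0.0,3.0,0],[0.2,-2.4,-0.1,0.0,0.0,3.2,0],[0.0,-2.5,0.0,0.0,0.0,3.3,0],[-0.1,-2.5,0.0,0.0,0.0,3.2,0],[-0.3,-2.5,0.0,0.0,0.0,3.2,0],[-0.3,-2.3,-0.1,0.0,0.0,3.1,0],[-0.5,-2.1,0.0,0.0,0.0,2.9,0],[-0.5,-1.9,0.0,0.0,0.0,2.6,0],[-0.6,-1.7,0.0,0.0,0.0,2.2,0],[-0.4,-1.3,0.0,0.0,0.
[... 313 characters left out ...]
0,0.0,0.0,0],[0.0,0.0,2.0,0.0,0.0,0.0,0],[0.0,0.0,1.9,0.0,0.0,0.0,0],[0.0,0.0,2.0,0.0,0.0,0.0,0],[0.0,0.0,1.9,0.0,0.0,0.0,0]]
max shift 2.5179356624028344 turn 3.3 n 50 end [ 0.5873 -0.0059  0.2583] [1.7996e+02 2.0000e-02 1.7123e+02]
0 [-5, 20, -35, 100, 13, 64, 81] 0.0
4 [-5, 16, -36, 96, 10, 71, 82] 0.0
8 [-4, 13, -36, 89, 8, 81, 84] 0.0
12 [-5, 12, -36, 80, 7, 91, 85] 0.02
16 [-7, 12, -35, 72, 7, 98, 85] 0.07
20 [-5, 12, -34, 71, 7, 99, 84] 0.01
24 [1, 9, -32, 73, 5, 99, 83] 0.0
28 [8, 8, -28, 74, 4, 99, 81] 0.0
32 [14, 10, -25, 72, 4, 99, 78] 0.0
36 [16, 11, -23, 70, 4, 99, 76] 0.0
40 [17, 10, -23, 78, 4, 93, 76] 0.0
44 [18, 11, -23, 86, 4, 84, 76] 0.0
48 [18, 13, -23, 93, 5, 75, 75] 0.0
```

>>> drive_tool(
  commands=[
    [0, 0, -0.4, 0, 0, 0, 0],
    [0, 0, -0.9, 0, 0, 0, 0],
    [0, 0, -1.3, 0, 0, 0, 0],
    [0, 0, -1.5, 0, 0, 0, 0],
    [0, 0, -1.8, 0, 0, 0, 0],
    [0, 0, -2, 0, 0, 0, 0],
    [0, 0, -2.2, 0, 0, 0, 0],
    [0, 0, -2.3, 0, 0, 0, 0],
    [0, 0, -2.3, 0, 0, 0, 0],
    [0, 0, -2.3, 0, 0, 0, 0],
    [0, 0, -2.4, 0, 0, 0, 0],
    [0, 0, -2.3, 0, 0, 0, 0],
    [0, 0, -2.3, 0, 0, 0, 0],
    [0, 0, -2.2, 0, 0, 0, 0],
    [0, 0, -2, 0, 0, 0, 0],
    [0, 0, -1.8, 0, 0, 0, 0],
    [0, 0, -1.4, 0, 0, 0, 0],
    [0, 0, -1.1, 0, 0, 0, 0],
    [0, 0, -0.7, 0, 0, 0, 0],
    [0, 0, 0, 0, 0, 0, 0],
  ],
)

```text
time_s: 15.85
tool_pos: [0.4962, 0.3135, 0.4882]
tool_rot: [-180.0, 0.3, -145.1]
force: [0.5, -0.1, -9.2]
grip_width: 0.0134
```

```bash
python3 log.py
python3 - <<'E'
from cell import env
import cv2,pickle
cv2.imwrite('pics/w6.png',env.read_camera('wrist')['img'])
E
```

```text
[0.4962 0.3135 0.4882] [-179.96    0.27 -145.12] [ -5.24  12.38 -36.88  70.75   7.56  98.94  84.61] 0.013373327802642497 [ 0.5 -0.1 -9.2] 15.85
```

View pics/w6.png

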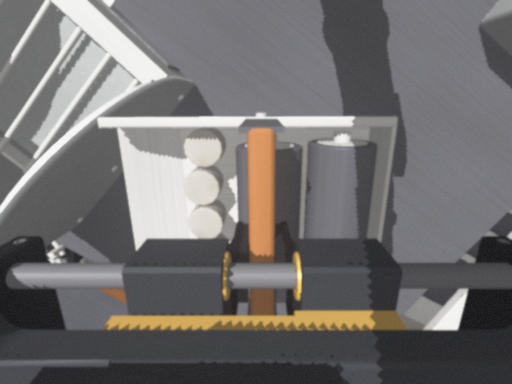

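>>> drive_tool(
  commands=[
    [0.1, -0.2, 0, 0, 0, 0.4, 0],
    [0.2, -0.7, 0, 0, 0, 0.9, 0],
    [0.3, -1.0, 0, 0, 0, 1.4, 0],
    [0.5, -1.4, 0, 0, 0, 1.9, 0],
    [0.4, -1.7, -0.1, 0, 0, 2.3, 0],
    [0.4, -1.9, 0, 0, 0, 2.6, 0],
    [0.4, -2.2, 0, 0, 0, 2.9, 0],
    [0.2, -2.3, 0, 0, 0, 3.0, 0],
    [0.2, -2.4, -0.1, 0, 0, 3.2, 0],
    [0, -2.5, 0, 0, 0, 3.3, 0],
    [-0.1, -2.5, 0, 0, 0, 3.2, 0],
    [-0.3, -2.5, 0, 0, 0, 3.2, 0],
    [-0.3, -2.3, -0.1, 0, 0, 3.1, 0],
    [-0.5, -2.1, 0, 0, 0, 2.9, 0],
    [-0.5, -1.9, 0, 0, 0, 2.6, 0],
    [-0.6, -1.7, 0, 0, 0, 2.2, 0],
    [-0.4, -1.3, 0, 0, 0, 1.9, 0],
    [-0.5, -1.1, -0.1, 0, 0, 1.5, 0],
    [-0.2, -0.6, 0, 0, 0, 0.9, 0],
    [-0.1, -0.2, 0, 0, 0, 0.3, 0],
  ],
)

```text
time_s: 17.57
tool_pos: [0.5867, -0.0082, 0.4903]
tool_rot: [179.9, 0.1, 171.1]
force: [0.4, -0.1, -9.3]
grip_width: 0.014
```

```bash
python3 log.py
cat > s4.py <<'E'
from ik import *
p,R,o=measured(); q=o['qpos']
tx0=-R[:,0]; # tool x = -tray y
B=tray_tool(-98.75,0,s2w(-.07,-.045,.125),1)
t=lerp(p,R,*B,13); show(*rows(p,R,t,0))
E
python3 s4.py
python3 - <<'E'
from cell import env
import cv2,pickle
cv2.imwrite('pics/s7.png',env.read_camera('scene')['img']); cv2.imwrite('pics/w7.png',env.read_camera('wrist')['img'])
E
```

```text
[ 0.5867 -0.0082  0.4903] [1.7994e+02 1.1000e-01 1.7105e+02] [ 14.99  10.72 -20.44  70.86   3.74  98.94  76.52] 0.014043671848880949 [ 0.4 -0.1 -9.3] 17.5667
[[0.0,0.0,1.8,0.0,0.0,0.0,0],[0.0,0.0,1.8,0.0,0.0,0.0,0],[0.0,0.0,1.8,0.0,0.0,0.0,0],[0.0,0.1,1.7,0.0,0.0,-0.1,0],[0.0,0.0,1.8,0.0,0.0,0.0,0],[0.0,0.0,1.8,0.0,0.1,0.0,0],[0.0,0.0,1.8,0.0,0.0,0.0,0],[0.0,0.0,1.8,0.0,0.0,0.0,0],[0.0,0.0,1.8,0.0,0.0,0.0,0],[0.0,0.0,1.8,0.0,0.0,-0.1,0],[0.0,0.1,1.8,0.1,0.0,0.0,0],[0.0,0.0,1.7,0.0,0.0,0.0,0],[0.0,0.0,1.8,0.0,0.0,0.0,0]]
max shift 1.8027756377319946 turn 0.1 n 13 end [ 0.5873 -0.0061  0.2583] [-1.7996e+02  1.0000e-02  1.7125e+02]
```

View pics/s7.png

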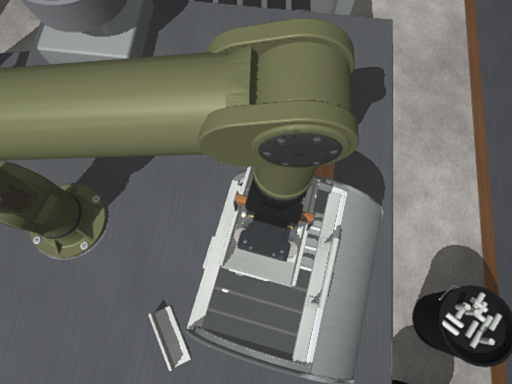

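View pics/w7.png

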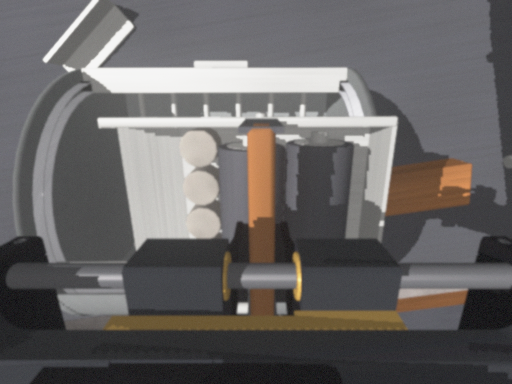

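>>> drive_tool(
  commands=[
    [0, 0, 0.8, 0, 0, 0, 0],
    [0, 0, 1.5, 0, 0, 0, 0],
    [0, 0, 1.9, 0, 0, 0, 0],
    [0, 0.1, 2, 0, 0, 0, 0],
    [0, 0, 2, 0, 0, 0, 0],
    [0, 0, 2, 0, 0, 0, 0],
    [0, 0, 2, 0, 0, 0, 0],
    [0, 0.1, 2, 0, 0, 0, 0],
    [0, 0, 2, 0, 0, 0, 0],
    [0, 0, 2, 0, 0, 0, 0],
    [0, 0, 1.9, 0, 0, 0, 0],
    [0, 0, 1.5, 0, 0, 0, 0],
    [0, 0, 1, 0, 0, 0, 0],
    [0, 0, 0.5, 0, 0, 0, 0],
  ],
)

```text
time_s: 18.83
tool_pos: [0.5862, -0.0037, 0.2574]
tool_rot: [179.9, -0.1, 171.3]
force: [-0.2, -0.0, -9.0]
grip_width: 0.0143
```

```bash
python3 log.py
cat > s5.py <<'E'
from ik import *
p,R,o=measured(); q=o['qpos']
ts=np.array([0,15,30,45,55,60,65,72]); ss=np.array([.045,.04,.02,-.01,-.04,-.055,-.075,-.095]); zs=np.array([.122,.122,.122,.122,.122,.122,.124,.126])
T=[]
dt=[.8,1.5,2,2.5]+[3]*8+[2.5]*14
tt=np.clip(np.cumsum(dt),0,72)
for x in tt:
    lip=s2w(-.07,-np.interp(x,ts,ss),np.interp(x,ts,zs))
    tr=tray_tool(-98.75,x,lip,1); P=tr[0]-.0035*tr[1][:,2]; T.append((P,tr[1]))
print(tt)
show(*rows(p,R,T,0))
for i in list(range(0,len(T),5))+[len(T)-1]:
    q,e=ik(*T[i],q); pts=fk(q,PK,True)[2]; w=pts[1]-np.array([SEP[0],SEP[1],0]); print(tt[i],q.round(0).astype(int).tolist(),round(e,2),'wrist sep',round(w@XS,3),round(w@YS,3),round(w[2],3))
E
python3 s5.py
```

```text
[ 0.5862 -0.0037  0.2574] [ 1.7991e+02 -5.0000e-02  1.7129e+02] [ 15.63  12.96 -20.58  94.69   4.62  73.24  75.48] 0.014283516920970825 [-0.2 -0.  -9. ] 18.8333
[ 0.8  2.3  4.3  6.8  9.8 12.8 15.8 18.8 21.8 24.8 27.8 30.8 33.3 35.8
 38.3 40.8 43.3 45.8 48.3 50.8 53.3 55.8 58.3 60.8 63.3 65.8]
[[-0.2,-0.4,-0.3,-0.7,-0.1,0.0,0],[0.0,-0.3,-0.3,-1.5,0.0,0.0,0],[0.0,-0.4,-0.4,-2.0,0.0,0.0,0],[0.0,-0.5,-0.4,-2.5,0.0,0.0,0],[0.0,-0.7,-0.6,-3.0,0.0,0.0,0],[0.0,-0.6,-0.6,-3.0,0.0,0.0,0],[0.0,-0.6,-0.5,-3.0,0.0,0.0,0],[0.0,-0.3,-0.5,-3.0,0.0,0.0,0],[0.0,-0.4,-0.4,-3.0,0.0,0.1,0],[0.0,-0.3,-0.5,-3.0,0.0,0.0,0],[0.0,-0.4,-0.4,-3.0,0.0,0.0,0],[0.0,-0.3,-0.4,-3.0,0.0,0.0,0],[0.0,-0.2,-0.2,-2.5,0.0,0.0,0],[0.0,-0.2,-0.2,-2.5,0.0,0.0,0],[0.0,-0.2,-0.2,-2.5,0.0,0.0,0],[0.0,-0.2,-0.2,-2.5,0.0,0.0,0],[0.0,-0.2,-0.1,-2.5,0.0,0.0,0],[0.0,-0.2,-0.1,-2.5,0.1,0.0,0],[0.0,-0.1,0.0,-2.5,0.0,0.0,0],[0.0,-0.1,0.1,-2.5,0.0,0.0,0]]
[[0.0,-0.1,0.1,-2.5,0.0,0.0,0],[0.0,-0.2,0.1,-2.5,0.0,0.0,0],[0.0,-0.2,0.1,-2.5,0.0,0.0,0],[0.0,-0.1,0.2,-2.5,0.0,0.0,0],[0.0,0.0,0.4,-2.5,0.0,0.0,0],[0.0,-0.2,0.2,-2.5,0.0,0.0,0]]
max shift 0.9219544457292886 turn 3.0016662039607267 n 26 end [ 0.577  -0.076   0.2848] [ 1.1421e+02 -6.0000e-02  1.7126e+02]
0.8 [16, 13, -20, 94, 4, 73, 76] 0.0 wrist sep -0.07 0.065 0.559
12.8 [25, 12, -20, 94, -9, 74, 89] 0.0 wrist sep -0.07 -0.024 0.572
27.8 [34, 13, -20, 94, -24, 78, 102] 0.0 wrist sep -0.07 -0.124 0.561
40.8 [41, 17, -21, 93, -34, 82, 110] 0.0 wrist sep -0.07 -0.195 0.527
53.3 [47, 22, -23, 94, -42, 85, 116] 0.0 wrist sep -0.07 -0.245 0.475
65.8 [51, 28, -27, 95, -49, 88, 122] 0.0 wrist sep -0.07 -0.273 0.408
65.8 [51, 28, -27, 95, -49, 88, 122] 0.0 wrist sep -0.07 -0.273 0.408
```

>>> drive_tool(
  commands=[
    [-0.1, -0.3, -0.3, -0.7, 0, 0, 0],
    [-0.1, -0.4, -0.3, -1.5, 0, 0, 0],
    [0, -0.4, -0.4, -2, 0, 0, 0],
    [0, -0.5, -0.4, -2.5, 0, 0, 0],
    [0, -0.7, -0.6, -3, 0, 0, 0],
    [0, -0.6, -0.6, -3, 0, 0, 0],
    [0, -0.6, -0.5, -3, 0, 0, 0],
    [0, -0.3, -0.5, -3, 0, 0, 0],
    [0, -0.4, -0.4, -3, 0, 0, 0],
    [0, -0.3, -0.5, -3, 0, 0, 0],
    [0, -0.4, -0.4, -3, 0, 0, 0],
    [0, -0.3, -0.4, -3, 0, 0, 0],
    [0, -0.2, -0.2, -2.5, 0, 0, 0],
  ],
)

```text
time_s: 19.92
tool_pos: [0.58, -0.0716, 0.3031]
tool_rot: [146.8, 0.4, 171.1]
force: [0.0, 0.0, -9.0]
grip_width: 0.0139
```

```bash
python3 log.py
python3 - <<'E'
from cell import env
import cv2,pickle
cv2.imwrite('pics/s8.png',env.read_camera('scene')['img']); cv2.imwrite('pics/w8.png',env.read_camera('wrist')['img'])
E
```

```text
[ 0.58   -0.0716  0.3031] [146.85   0.43 171.12] [ 35.1   14.42 -17.43  93.05 -28.96  79.94 106.13] 0.013908774345830028 [ 0.  0. -9.] 19.9167
```

View pics/s8.png

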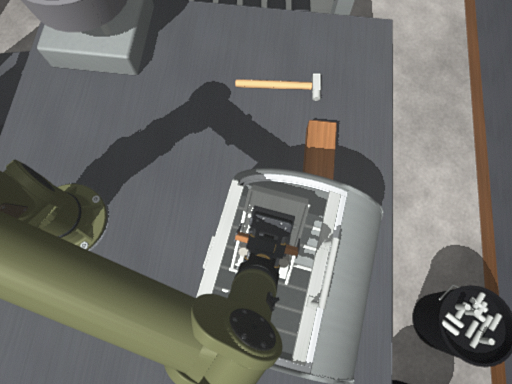

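View pics/w8.png

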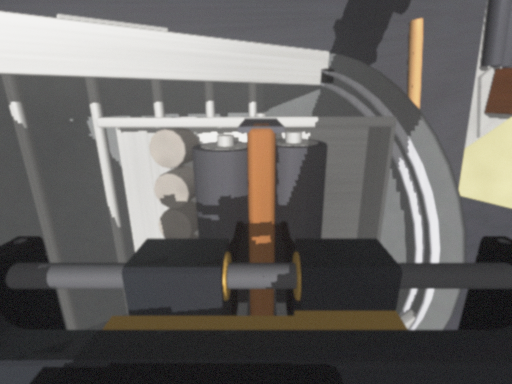

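```bash
cat > s6.py <<'E'
from ik import *
import sys
p,R,o=measured(); q=o['qpos']
ts=np.array([0,15,30,45,55,60,65,72]); ss=np.array([.045,.04,.02,-.01,-.04,-.055,-.075,-.095]); zs=np.array([.122,.122,.122,.122,.122,.122,.124,.126])
tz=-R[:,2]; t0=np.degrees(np.arccos(tz[2])); 
tx=np.cross(-R[:,0],tz); h=p-.0545*tz; lip=h-.082*tz+.115*tx; d=lip-np.array([SEP[0],SEP[1],0]); print('tilt',t0,'lip sep',d@XS,d@YS,lip[2])
t1,n=float(sys.argv[1]),int(sys.argv[2]); T=[]
for x in np.linspace(t0,t1,n+1)[1:]:
    L=s2w(-.07,-np.interp(x,ts,ss),np.interp(x,ts,zs)); tr=tray_tool(-98.75,x,L,1); T.append((tr[0]-.0035*tr[1][:,2],tr[1]))
show(*rows(p,R,T,0))
E
python3 s6.py 60 12
```

```text
tilt 33.067925643515736 lip sep -0.0669472910208823 -0.01888612525642796 0.12453477130323046
[[0.2,0.1,0.3,-2.2,0.4,-0.1,0],[0.0,-0.2,-0.2,-2.3,0.0,0.0,0],[0.0,-0.2,-0.2,-2.2,0.0,0.0,0],[0.0,-0.2,-0.1,-2.3,0.0,0.0,0],[0.0,-0.2,-0.1,-2.2,0.0,0.0,0],[0.0,-0.1,-0.1,-2.3,0.0,0.0,0],[0.0,-0.1,0.1,-2.2,0.0,0.0,0],[0.0,-0.1,0.1,-2.3,0.0,0.0,0],[0.0,-0.1,0.0,-2.2,0.0,0.0,0],[0.0,-0.1,0.1,-2.2,0.0,0.0,0],[0.0,-0.2,0.2,-2.3,0.0,0.0,0],[0.0,-0.2,0.1,-2.2,0.0,0.0,0]]
max shift 0.37416573867739417 turn 2.3 n 12 end [ 0.5763 -0.0812  0.2894] [120.03  -0.   171.27]
```

>>> drive_tool(
  commands=[
    [0.1, 0, 0.1, -2.2, 0.2, 0, 0],
    [0.1, -0.1, -0.1, -2.3, 0.2, 0, 0],
    [0, -0.2, -0.1, -2.2, 0, 0, 0],
    [0, -0.2, -0.1, -2.3, 0, 0, 0],
    [0, -0.2, -0.1, -2.2, 0, 0, 0],
    [0, -0.1, 0, -2.3, 0, 0, 0],
    [0, -0.1, 0.1, -2.2, 0, 0, 0],
    [0, -0.1, 0.1, -2.3, 0, 0, 0],
    [0, -0.1, 0, -2.2, 0, 0, 0],
    [0, 0, 0, 0, 0, 0, 0],
    [0, 0, 0, 0, 0, 0, 0],
    [0, 0, 0, 0, 0, 0, 0],
  ],
)

```text
time_s: 21.02
tool_pos: [0.5768, -0.0768, 0.2963]
tool_rot: [126.7, -0.0, 171.5]
force: [0.7, 0.6, -2.8]
grip_width: 0.0136
```

```bash
python3 log.py; python3 s6.py 62 5;python3 - <<'E'
from cell import env
import cv2,pickle
cv2.imwrite('pics/w9.png',env.read_camera('wrist')['img']);cv2.imwrite('pics/t9.png',env.read_camera('top')['img'])
E
```

```text
[ 0.5768 -0.0768  0.2963] [ 1.2667e+02 -1.0000e-02  1.7147e+02] [ 42.31  21.02 -17.99  94.22 -44.27  86.19 117.47] 0.01356611327442262 [ 0.7  0.6 -2.8] 21.0167
tilt 53.32675676789022 lip sep -0.06997744861298284 0.039316047350921764 0.12256132144869297
[[0.0,-0.4,-0.2,-1.7,-0.2,0.1,0],[0.0,-0.1,0.0,-1.8,0.0,0.0,0],[0.0,-0.2,0.1,-1.7,0.0,0.0,0],[0.0,-0.1,0.2,-1.7,0.0,0.0,0],[0.0,0.0,0.2,-1.8,0.0,0.0,0]]
max shift 0.447213595499958 turn 1.8 n 5 end [ 0.5765 -0.0787  0.2884] [1.1797e+02 3.0000e-02 1.7125e+02]
```

View pics/w9.png

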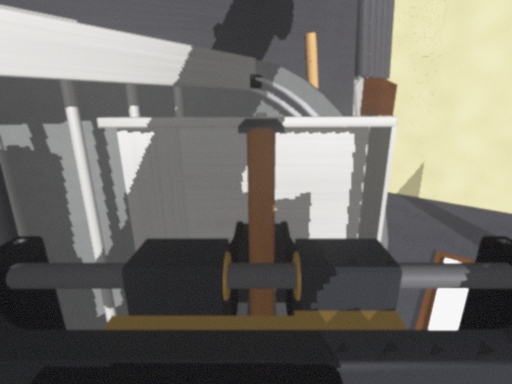

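View pics/t9.png

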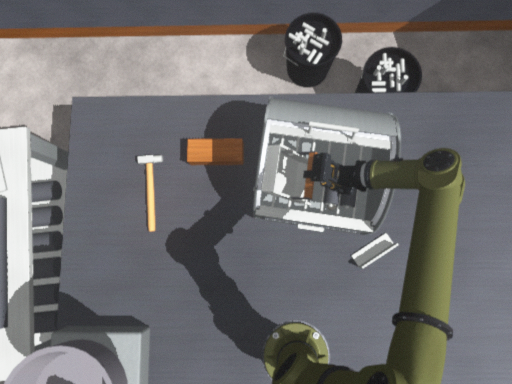

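Run:
```python
from plan import *
p,R,o=measured()
show(*rows(p,R,lerp(p,R,p+[0,0,.16],R,10),0))
```

```text
[[0.0,1.3,-1.0,0.0,0.0,0.0,0],[0.0,1.3,-0.9,0.0,0.0,0.0,0],[0.0,1.3,-1.0,0.0,0.0,0.0,0],[0.0,1.2,-0.9,0.0,0.0,0.0,0],[0.0,1.3,-1.0,0.0,0.0,0.0,0],[0.0,1.3,-0.9,0.0,0.0,0.0,0],[0.0,1.3,-1.0,0.0,0.0,0.0,0],[0.0,1.3,-0.9,0.0,0.0,0.0,0],[0.0,1.3,-1.0,0.0,0.0,0.0,0],[0.0,1.2,-0.9,0.0,0.0,0.0,0]]
max shift 1.6401219466856727 turn 0.0 n 10 end [ 0.5767 -0.0765  0.4554] [ 1.2663e+02 -5.0000e-02  1.7148e+02]
```

>>> drive_tool(
  commands=[
    [0, 0.6, -0.5, 0, 0, 0, 0],
    [0, 1, -0.7, 0, 0, 0, 0],
    [0, 1.3, -1, 0, 0, 0, 0],
    [0, 1.3, -0.9, 0, 0, 0, 0],
    [0, 1.3, -1, 0, 0, 0, 0],
    [0, 1.3, -0.9, 0, 0, 0, 0],
    [0, 1.3, -1, 0, 0, 0, 0],
    [0, 1.3, -0.9, 0, 0, 0, 0],
    [0, 1.3, -1, 0, 0, 0, 0],
    [0, 1.3, -0.9, 0, 0, 0, 0],
    [0, 1.3, -1, 0, 0, 0, 0],
    [0, 0, 0, 0, 0, 0, 0],
  ],
)

```text
time_s: 22.12
tool_pos: [0.5772, -0.0764, 0.4645]
tool_rot: [126.5, 0.1, 171.4]
force: [0.6, -0.1, -2.3]
grip_width: 0.0134
```

```bash
python3 log.py
python3 - <<'E'
from cell import env
import cv2,pickle
cv2.imwrite('pics/w10.png',env.read_camera('wrist')['img']);i=env.read_camera('top')['img'];cv2.imwrite('pics/t10.png',cv2.resize(i[90:240,240:415],None,fx=4,fy=4,interpolation=cv2.INTER_CUBIC))
i=env.read_camera('scene')['img'];cv2.imwrite('pics/s10.png',cv2.resize(i[160:384,140:400],None,fx=2.6,fy=2.6,interpolation=cv2.INTER_CUBIC))
E
```

```text
[ 0.5772 -0.0764  0.4645] [1.2653e+02 1.4000e-01 1.7144e+02] [ 42.5   15.31 -18.35  81.85 -46.71  98.51 104.71] 0.013397908557427068 [ 0.6 -0.1 -2.3] 22.1167
```

View pics/t10.png

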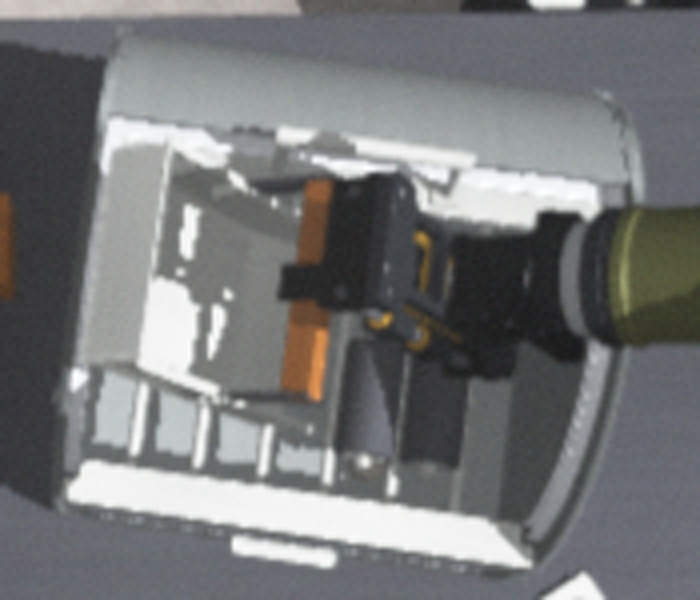

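View pics/s10.png

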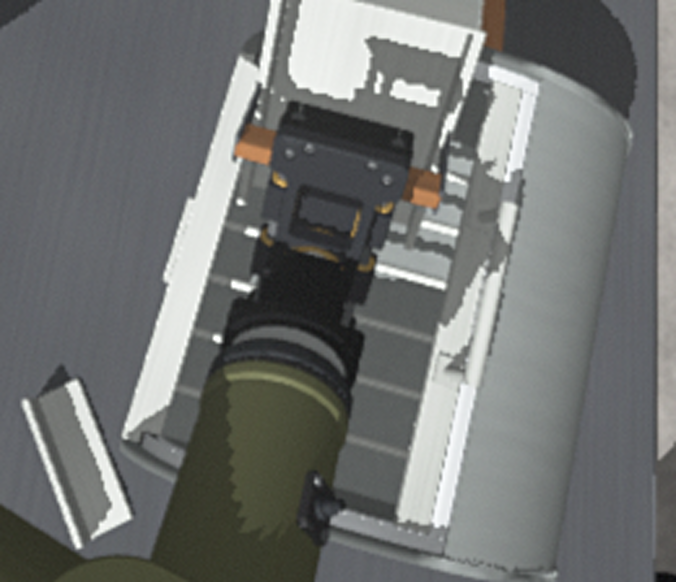

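View pics/w10.png

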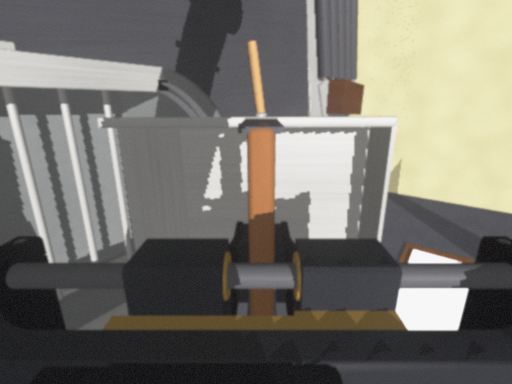

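```bash
cat > s7.py <<'E'
from ik import *
p,R,o=measured(); q=o['qpos']
A=tray_tool(-98.75,0,s2w(-.07,-.045,.365),1)
t=[]
t+=lerp(p,R,*A,13)
up=np.array([.4962,.3127,A[0][2]]); n=18
for k in range(1,n+1):
    f=k/n; g=f*f*(3-2*f); t.append((A[0]+(up-A[0])*g,toolR(90,np.radians(81.25+(124.85-81.25)*g))))
show(*rows(p,R,t,0))
for i in range(0,len(t),5):
    q,e=ik(*t[i],q); print(i,q.round(0).astype(int).tolist(),round(e,2))
E
python3 s7.py
```

```text
[[0.0,0.6,0.3,4.1,0.0,0.0,0],[0.0,0.6,0.2,4.1,0.0,0.0,0],[0.0,0.5,0.2,4.1,-0.1,0.0,0],[0.0,0.7,0.1,4.1,0.0,0.0,0],[0.0,0.6,0.1,4.2,0.0,0.0,0],[0.0,0.6,0.1,4.1,0.0,0.0,0],[0.0,0.6,0.0,4.1,-0.1,0.0,0],[0.0,0.6,-0.1,4.1,0.0,0.0,0],[0.0,0.7,-0.1,4.1,0.0,0.0,0],[0.0,0.6,-0.1,4.1,0.0,0.0,0],[0.0,0.6,-0.2,4.1,-0.1,0.0,0],[0.0,0.6,-0.2,4.1,0.0,0.0,0],[0.0,0.5,-0.2,4.1,0.0,0.0,0],[0.1,0.3,0.0,0.0,0.0,-0.4,0],[0.4,0.8,0.0,0.0,0.0,-1.1,0],[0.5,1.2,0.0,0.0,0.0,-1.7,0],[0.6,1.6,0.0,0.0,0.0,-2.3,0],[0.7,2.0,0.0,0.0,0.0,-2.7,0],[0.7,2.2,0.0,0.0,0.0,-3.1,0],[0.5,2.5,0.0,0.0,0.0,-3.3,0]]
[[0.5,2.6,0.0,0.0,0.0,-3.5,0],[0.3,2.8,0.0,0.0,0.0,-3.7,0],[0.2,2.7,0.0,0.0,0.0,-3.6,0],[-0.1,2.7,0.0,0.0,0.0,-3.5,0],[-0.1,2.5,0.0,0.0,0.0,-3.4,0],[-0.4,2.4,0.0,0.0,0.0,-3.0,0],[-0.3,2.0,0.0,0.0,0.0,-2.8,0],[-0.4,1.7,0.0,0.0,0.0,-2.2,0],[-0.4,1.2,0.0,0.0,0.0,-1.8,0],[-0.2,0.8,0.0,0.0,0.0,-1.1,0],[-0.1,0.3,0.0,0.0,0.0,-0.4,0]]
max shift 2.8160255680657444 turn 4.2 n 31 end [0.496  0.3122 0.4977] [ 1.7997e+02  3.0000e-02 -1.4512e+02]
0 [41, 14, -18, 81, -43, 98, 103] 0.0
5 [28, 10, -15, 77, -26, 96, 93] 0.0
10 [18, 10, -17, 72, -5, 98, 81] 0.0
15 [8, 10, -15, 71, 3, 100, 78] 0.0
20 [0, 8, -19, 73, 3, 99, 82] 0.0
25 [-9, 9, -23, 72, 4, 100, 85] 0.0
30 [-20, 11, -18, 70, 3, 100, 88] 0.0
```

>>> drive_tool(
  commands=[
    [0, 0.3, 0.1, 2, 0, 0, 0],
    [0, 0.6, 0.2, 4.1, 0, 0, 0],
    [0, 0.6, 0.2, 4.1, 0, 0, 0],
    [0, 0.6, 0.2, 4.1, -0.1, 0, 0],
    [0, 0.7, 0.1, 4.1, 0, 0, 0],
    [0, 0.6, 0.1, 4.2, 0, 0, 0],
    [0, 0.6, 0.1, 4.1, 0, 0, 0],
    [0, 0.6, 0, 4.1, -0.1, 0, 0],
    [0, 0.6, -0.1, 4.1, 0, 0, 0],
    [0, 0.7, -0.1, 4.1, 0, 0, 0],
    [0, 0.6, -0.1, 4.1, 0, 0, 0],
    [0, 0.6, -0.2, 4.1, -0.1, 0, 0],
    [0, 0.6, -0.2, 4.1, 0, 0, 0],
    [0, 0.3, -0.1, 2, 0, 0, 0],
  ],
)

```text
time_s: 23.43
tool_pos: [0.5873, -0.0015, 0.4967]
tool_rot: [179.9, -0.1, 171.5]
force: [-0.2, 0.6, -3.1]
grip_width: 0.0138
```

```bash
python3 log.py
python3 - <<'E'
from cell import env
import cv2,pickle
cv2.imwrite('pics/w11.png',env.read_camera('wrist')['img'])
E
```

```text
[ 0.5873 -0.0015  0.4967] [ 1.7985e+02 -1.2000e-01  1.7155e+02] [ 17.05  11.38 -24.01  69.62   4.5  100.01  75.78] 0.013814229466777279 [-0.2  0.6 -3.1] 23.4333
```

View pics/w11.png

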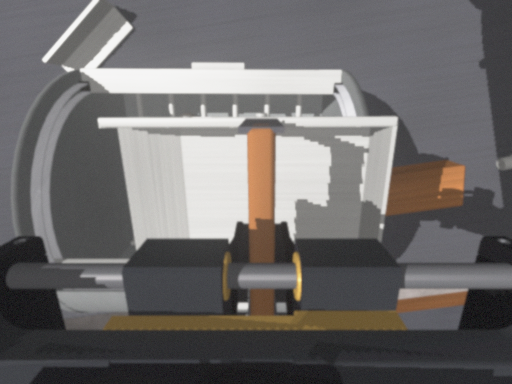

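Tray is empty (3.1 N). Carry back.

>>> drive_tool(
  commands=[
    [0.1, 0.3, 0, 0, 0, -0.4, 0],
    [0.4, 0.8, 0, 0, 0, -1.1, 0],
    [0.5, 1.2, 0, 0, 0, -1.7, 0],
    [0.6, 1.6, 0, 0, 0, -2.3, 0],
    [0.7, 2, 0, 0, 0, -2.7, 0],
    [0.7, 2.2, 0, 0, 0, -3.1, 0],
    [0.5, 2.5, 0, 0, 0, -3.3, 0],
    [0.5, 2.6, 0, 0, 0, -3.5, 0],
    [0.3, 2.8, 0, 0, 0, -3.7, 0],
    [0.2, 2.7, 0, 0, 0, -3.6, 0],
    [-0.1, 2.7, 0, 0, 0, -3.5, 0],
    [-0.1, 2.5, 0, 0, 0, -3.4, 0],
    [-0.4, 2.4, 0, 0, 0, -3, 0],
    [-0.3, 2, 0, 0, 0, -2.8, 0],
    [-0.4, 1.7, 0, 0, 0, -2.2, 0],
    [-0.4, 1.2, 0, 0, 0, -1.8, 0],
    [-0.2, 0.7, 0, 0, 0, -1.2, 0],
    [-0.1, 0.2, 0, 0, 0, -0.5, 0],
    [0, 0, 0, 0, 0, 0, 0],
  ],
)

```text
time_s: 25.07
tool_pos: [0.4976, 0.3127, 0.4985]
tool_rot: [179.9, 0.2, -144.9]
force: [0.3, 0.3, -3.7]
grip_width: 0.0138
```

```bash
python3 log.py
python3 - <<'E'
from plan import *
from cell import env
p,R,o=measured()
P=toolR(90,np.radians(124.85)); show(*rows(p,R,lerp(p,R,np.array([.4962,.3135,.158]),P,19),0))
i=env.read_camera('top')['img'];cv2.imwrite('pics/t12.png',cv2.resize(i[90:240,240:415],None,fx=4,fy=4,interpolation=cv2.INTER_CUBIC))
i=env.read_camera('scene')['img'];cv2.imwrite('pics/s12.png',cv2.resize(i[160:384,140:400],None,fx=2.6,fy=2.6,interpolation=cv2.INTER_CUBIC))
E
```

```text
[0.4976 0.3127 0.4985] [ 1.7993e+02  1.6000e-01 -1.4487e+02] [ -3.15  13.26 -40.01  69.07   8.57 100.42  84.31] 0.01384394826879773 [ 0.3  0.3 -3.7] 25.0667
[[0.0,0.0,1.8,0.0,0.0,0.0,0],[0.0,0.0,1.8,0.0,0.0,0.0,0],[0.0,0.0,1.8,0.0,0.0,0.0,0],[0.0,0.0,1.8,0.0,0.0,0.1,0],[0.0,0.0,1.8,0.0,0.0,0.0,0],[0.0,0.0,1.8,0.0,0.0,0.0,0],[0.1,0.0,1.7,0.0,0.1,0.0,0],[0.0,0.0,1.8,0.0,0.0,0.0,0],[0.0,0.0,1.8,0.0,0.0,0.0,0],[0.0,0.1,1.8,0.0,0.0,0.0,0],[0.0,0.0,1.8,0.0,0.0,0.1,0],[0.0,0.0,1.8,0.0,0.0,0.0,0],[0.0,0.0,1.8,0.0,0.0,0.0,0],[0.0,0.0,1.8,0.1,0.0,0.0,0],[0.0,0.0,1.8,0.0,0.0,0.0,0],[0.0,0.0,1.8,0.0,0.0,0.0,0],[0.0,0.0,1.8,0.0,0.0,0.0,0],[0.0,0.0,1.8,0.0,0.0,0.1,0],[0.0,0.0,1.7,0.0,0.1,0.0,0]]
max shift 1.8027756377319946 turn 0.1 n 19 end [0.4965 0.3134 0.1585] [-1.7997e+02 -4.0000e-02 -1.4517e+02]
```

View pics/t12.png

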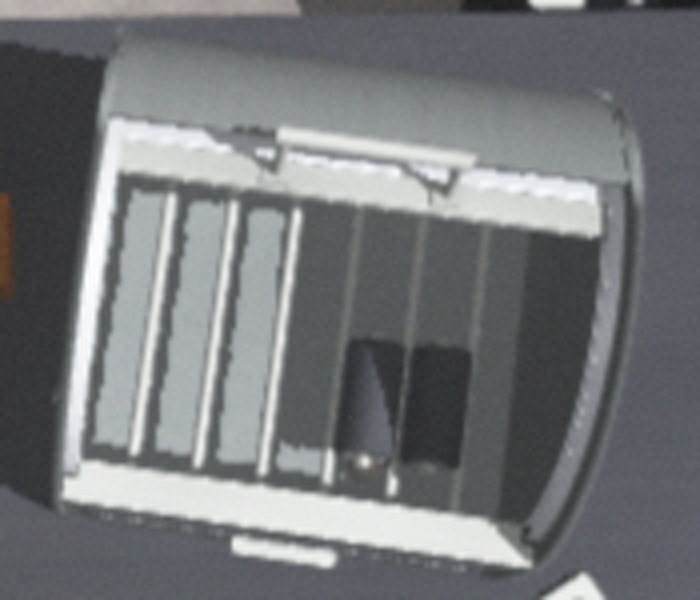

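View pics/s12.png

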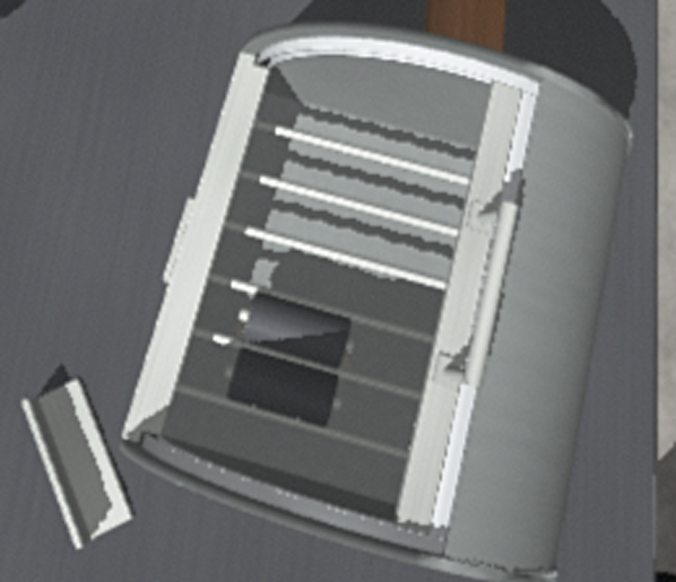

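>>> drive_tool(
  commands=[
    [0, 0, 0.8, 0, 0, 0, 0],
    [0, 0, 1.5, 0, 0, 0, 0],
    [0, 0, 2, 0, 0, 0, 0],
    [0, 0, 2, 0, 0, 0, 0],
    [0.1, 0, 2, 0, 0.1, 0.1, 0],
    [0, 0, 2, 0, 0, 0, 0],
    [0, 0, 2, 0, 0, 0, 0],
    [0, 0, 2, 0.1, 0, 0, 0],
    [0, 0.1, 2, 0, 0, 0.1, 0],
    [0, 0, 2, 0, 0, 0, 0],
    [0, 0, 2, 0, 0, 0, 0],
    [0, 0, 2, 0, 0, 0, 0],
    [0, 0, 2, 0, 0, 0.1, 0],
    [0, 0, 2, 0, 0, 0, 0],
    [0, 0, 2, 0, 0, 0, 0],
    [0, 0, 1.7, 0, 0, 0, 0],
    [0, 0, 1.2, 0, 0, 0, 0],
    [0, 0, 0.8, 0, 0, 0, 0],
    [0, 0, 0.4, 0, 0, 0, 0],
    [0, 0, 0, 0, 0, 0, 0],
  ],
)

```text
time_s: 26.83
tool_pos: [0.4964, 0.3128, 0.174]
tool_rot: [-180.0, 0.0, -145.2]
force: [0.3, 0.3, -3.3]
grip_width: 0.0135
```

```bash
python3 log.py
python3 - <<'E'
from cell import env
import cv2,numpy as np
i=env.read_camera('scene')['img'];c=i[215:345,195:310]
g=np.clip((c.astype(float)/255)**.45*255,0,255).astype('uint8'); cv2.imwrite('pics/s13.png',cv2.resize(g,None,fx=4.6,fy=4.6,interpolation=cv2.INTER_CUBIC))
i=env.read_camera('top')['img'];c=i[125:215,255:400]
g=np.clip((c.astype(float)/255)**.45*255,0,255).astype('uint8'); cv2.imwrite('pics/t13.png',cv2.resize(g,None,fx=5.5,fy=5.5,interpolation=cv2.INTER_CUBIC))
E
```

```text
[0.4964 0.3128 0.174 ] [-1.7999e+02  2.0000e-02 -1.4524e+02] [ -2.78  19.82 -38.14  99.46  13.34  65.29  79.88] 0.013502028892049149 [ 0.3  0.3 -3.3] 26.8333
```

View pics/s13.png

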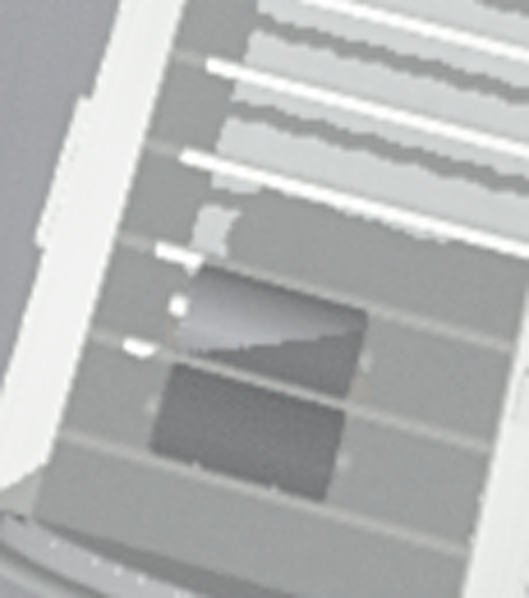

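View pics/t13.png

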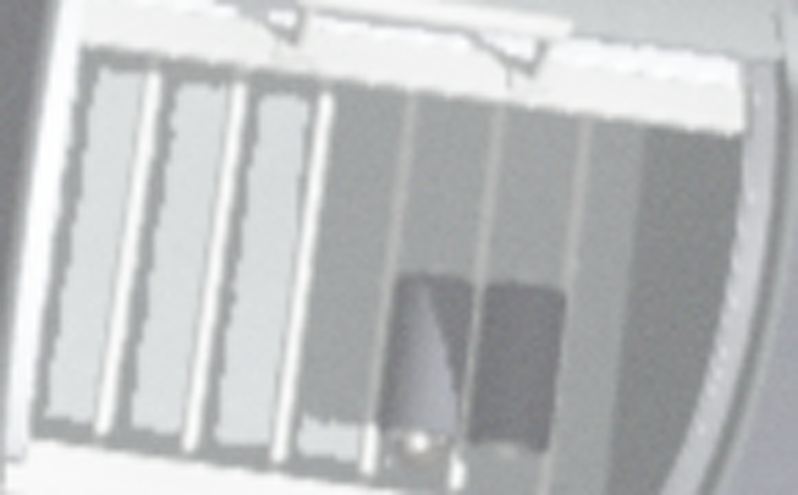

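>>> drive_tool(
  commands=[
    [0, 0, 0.7, 0, 0, 0, 0],
    [0, 0, 0.5, 0, 0, 0, 0],
    [0, 0, 0.3, 0, 0, 0, 0],
    [0, 0, 0.2, 0, 0, 0, 0],
    [0, 0, 0.1, 0, 0, 0, 0],
    [0, 0, 0, 0, 0, 0, 0],
  ],
)

```text
time_s: 27.43
tool_pos: [0.4963, 0.3132, 0.1563]
tool_rot: [-180.0, 0.0, -145.2]
force: [-0.3, 0.2, -3.4]
grip_width: 0.0136
```

```bash
python3 log.py
python3 - <<'E'
from h import *
C=cams()
def tri(a,b):
    P=[K@np.linalg.inv(T)[:3] for K,T in (C['top'],C['scene'])]
    X=cv2.triangulatePoints(P[0],P[1],np.array(a,float).reshape(2,1),np.array(b,float).reshape(2,1)); X=(X[:3]/X[3]).ravel(); return X
for a,b in [((331,205),(233.7,281.1)),((347.4,206.8),(227.6,303)),((255+415/5.5,125+275/5.5),(0,0))][:2]:
    X=tri(a,b); print(X, proj(C['top'],X)-a, proj(C['scene'],X)-b)
E
```

```text
[0.4963 0.3132 0.1563] [-1.7999e+02  5.0000e-02 -1.4521e+02] [ -3.17  20.92 -37.81 100.4   14.17  63.47  79.26] 0.013567035416173852 [-0.3  0.2 -3.4] 27.4333
[ 0.51365414 -0.12295645  0.08595199] [[0.04500421 0.05773832]] [[ 0.08295578 -0.04659555]]
[ 0.50609405 -0.17807509  0.08995377] [[0.18669408 0.2202889 ]] [[ 0.32657047 -0.19480712]]
```

>>> drive_tool(
  commands=[
    [0, 0, 0.1, 0, 0, 0, 0],
    [0, 0, 0.1, 0, 0, 0, 0],
    [0, 0, 0, 0, 0, 0, 0],
  ],
)

```text
time_s: 27.68
tool_pos: [0.4965, 0.3133, 0.1546]
tool_rot: [-180.0, 0.1, -145.2]
force: [0.3, -0.3, -3.1]
grip_width: 0.0136
```

```bash
python3 log.py
```

```text
[0.4965 0.3133 0.1546] [-1.7999e+02  8.0000e-02 -1.4521e+02] [ -3.21  21.03 -37.77 100.49  14.27  63.26  79.19] 0.0135652154583366 [ 0.3 -0.3 -3.1] 27.6833
```

>>> drive_tool(
  commands=[
    [0, 0, 0.1, 0, 0, 0, 0],
    [0, 0, 0.1, 0, 0, 0, 0],
    [0, 0, 0, 0, 0, 0, 0],
  ],
)

```text
time_s: 27.93
tool_pos: [0.4965, 0.3134, 0.1545]
tool_rot: [-179.9, 0.1, -145.2]
force: [-4.5, -3.8, 7.3]
grip_width: 0.0133
```

```bash
python3 log.py
```

```text
[0.4965 0.3134 0.1545] [-1.7993e+02  8.0000e-02 -1.4521e+02] [ -3.25  21.04 -37.77 100.48  14.34  63.27  79.12] 0.013348159042224472 [-4.5 -3.8  7.3] 27.9333
```

>>> drive_tool(
  commands=[
    [0, 0, -0.1, 0, 0, 0, 0],
    [0, 0, 0, 0, 0, 0, 0.5],
    [0, 0, 0, 0, 0, 0, 0.5],
    [0, 0, 0, 0, 0, 0, 0.5],
    [0, 0, 0, 0, 0, 0, 0.5],
    [0, 0, 0, 0, 0, 0, 0.5],
    [0, 0, 0, 0, 0, 0, 0.5],
    [0, 0, -0.5, 0, 0, 0, 0.5],
    [0, 0, -1.5, 0, 0, 0, 0.5],
    [0, 0, -2.5, 0, 0, 0, 0.5],
    [0, 0, -2.5, 0, 0, 0, 0.5],
    [0, 0, -3, 0, 0, 0, 0.5],
    [0, 0, -3, 0, 0, 0, 0.5],
    [0, 0, -3, 0, 0, 0, 0.5],
    [0, 0, -3, 0, 0, 0, 0.5],
    [0, 0, -3, 0, 0, 0, 0.5],
    [0, 0, -3, 0, 0, 0, 0.5],
    [0, 0, -3, 0, 0, 0, 0.5],
    [0, 0, -3, 0, 0, 0, 0.5],
  ],
)

```text
time_s: 29.52
tool_pos: [0.4957, 0.313, 0.4657]
tool_rot: [-180.0, 0.1, -145.2]
force: [1.6, -0.5, -0.6]
grip_width: 0.0433
```

```bash
python3 log.py
python3 - <<'E'
from cell import env
import cv2
cv2.imwrite('pics/w14.png',env.read_camera('wrist')['img']);cv2.imwrite('pics/t14.png',env.read_camera('top')['img'])
E
cat > s8.py <<'E'
from ik import *
p,R,o=measured(); q=o['qpos']
# view pose: wrist camera over separator mouth from the left/back to see under rollers
T=toolR(90,np.radians(124.85)); tgt=np.array([.60,.02,.50]); n=14
P=toolR(90,np.radians(81.25)); t=lerp(p,R,tgt,P,n); show(*rows(p,R,t,.5))
# wrist camera in tool frame
from cell import env
c=env.read_camera('wrist'); X=np.eye(4);X[:3,:3]=R;X[:3,3]=p; print(np.linalg.inv(X)@c['pose'])
E
python3 s8.py
```

```text
[0.4957 0.313  0.4657] [-1.7997e+02  1.2000e-01 -1.4520e+02] [ -2.28  12.49 -40.06  73.61   8.1   96.6   84.08] 0.04332035726869535 [ 1.6 -0.5 -0.6] 29.5167
[[0.6,-2.1,-0.2,0.0,0.0,3.1,0.5],[0.5,-2.2,-0.2,0.0,0.1,3.1,0.5],[0.3,-2.2,-0.3,0.0,0.0,3.1,0.5],[0.3,-2.2,-0.2,0.1,0.1,3.1,0.5],[0.1,-2.3,-0.2,0.0,0.0,3.2,0.5],[0.0,-2.2,-0.2,0.0,0.1,3.1,0.5],[-0.2,-2.2,-0.2,0.0,0.0,3.1,0.5],[-0.2,-2.2,-0.3,0.0,0.0,3.1,0.5],[-0.4,-2.2,-0.2,0.0,0.1,3.1,0.5],[-0.5,-2.2,-0.2,0.0,0.0,3.1,0.5],[-0.6,-2.1,-0.2,0.1,0.1,3.1,0.5],[-0.7,-2.2,-0.2,0.0,0.0,3.1,0.5],[-0.8,-2.0,-0.2,0.0,0.0,3.1,0.5],[-1.0,-2.0,-0.3,0.0,0.1,3.2,0.5]]
max shift 2.317326045251294 turn 3.2015621187164247 n 14 end [0.6004 0.0204 0.5004] [-1.7999e+02 -1.0000e-02  1.7121e+02]
[[ 7.98799940e-04 -9.54035302e-01 -2.99693183e-01  8.21935044e-02]
 [ 9.99999657e-01  8.27330413e-04  3.16898935e-05  5.19723619e-04]
 [ 2.17712008e-04 -2.99693105e-01  9.54035636e-01 -9.11833342e-02]
 [ 0.00000000e+00  0.00000000e+00  0.00000000e+00  1.00000000e+00]]
```

View pics/w14.png

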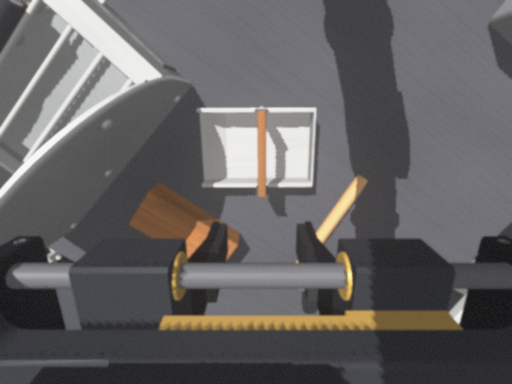

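View pics/t14.png

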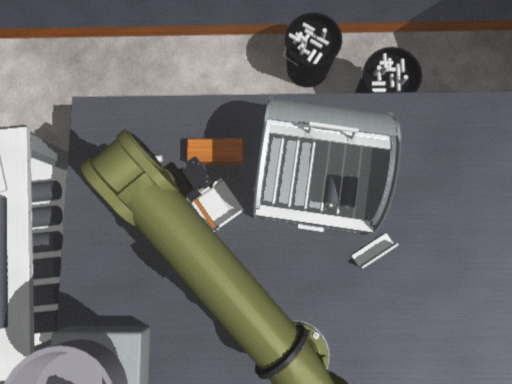

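```bash
cat > s9.py <<'E'
from ik import *
p,R,o=measured(); q=o['qpos']
P=toolR(62,np.radians(-8.75+60)) ; 
for loc,ph,hd in [((-.13,.03,.47),60,-8.75),((-.15,.05,.45),60,40),((-.12,.06,.47),55,50),((-.1,.1,.45),55,60),((-.1,.1,.47),60,-50)]:
    P=toolR(ph,np.radians(hd)); a=s2w(*loc); s=ik(a,P,q); print(loc,ph,hd,s[0].round(0),s[1])
# chosen: first
P=toolR(60,np.radians(-8.75)); a=s2w(-.13,.0,.47); n=24; t=[]
for k in range(1,n+1):
    f=k/n; t.append((p+(a-p)*f+[0,0,.0],toolR(90-30*max(0,2*f-1),np.radians(124.8+(-8.75-124.8)*f))))
show(*rows(p,R,t,.5))
E
python3 s9.py
```

```text
(-0.13, 0.03, 0.47) 60 -8.75 [ 37. -17. -29. 101.  -8.  65.  -0.] 7.359554969562976
(-0.15, 0.05, 0.45) 60 40 [ 25. -13. -10. 102. -27.  74.  58.] 1.1844952740474058e-07
(-0.12, 0.06, 0.47) 55 50 [ 40.  -8. -22.  97. -36.  78.  72.] 0.0006955255396118384
(-0.1, 0.1, 0.45) 55 60 [ 37.  -2. -25.  94. -35.  78.  77.] 1.557016354812978e-05
(-0.1, 0.1, 0.47) 60 -50 [-16.  -3.  -4.  92.  28.  81. -72.] 3.05361545133847e-07
[[0.8,-1.4,0.0,0.0,0.4,5.6,0.5],[0.7,-1.4,0.0,0.0,0.0,5.6,0.5],[0.6,-1.5,0.0,0.0,0.0,5.5,0.5],[0.4,-1.5,-0.1,0.0,0.0,5.6,0.5],[0.3,-1.6,0.0,0.0,0.0,5.5,0.5],[0.1,-1.5,0.0,0.0,0.0,5.6,0.5],[-0.1,-1.6,0.0,0.0,0.0,5.6,0.5],[-0.2,-1.6,0.0,0.0,0.0,5.5,0.5],[-0.3,-1.6,0.0,0.0,0.0,5.6,0.5],[-0.5,-1.5,0.0,0.0,0.0,5.6,0.5],[-0.7,-1.4,-0.1,0.0,0.0,5.5,0.5],[-0.8,-1.4,0.0,0.0,0.0,5.6,0.5],[-0.9,-1.3,0.0,-2.5,-0.1,5.6,0.5],[-1.0,-1.2,0.0,-2.5,-0.4,5.5,0.5],[-1.2,-1.1,-0.2,-2.5,-0.6,5.5,0.5],[-1.2,-0.9,-0.1,-2.5,-0.8,5.5,0.5],[-1.3,-0.9,-0.2,-2.5,-1.1,5.5,0.5],[-1.5,-0.7,-0.1,-2.5,-1.3,5.4,0.5],[-1.4,-0.5,-0.2,-2.5,-1.6,5.4,0.5],[-1.6,-0.4,-0.1,-2.5,-1.8,5.2,0.5]]
[[-1.5,-0.3,-0.2,-2.5,-2.0,5.2,0.5],[-1.6,-0.1,0.0,-2.5,-2.2,5.1,0.5],[-1.6,0.0,0.0,-2.5,-2.5,5.0,0.5],[-1.6,0.2,0.1,-2.5,-2.7,4.9,0.5]]
max shift 1.6583123951776997 turn 6.161980201201559 n 24 end [ 0.518  -0.0665  0.4697] [150.01   0.    81.22]
```

```bash
cat > s9.py <<'E'
from ik import *
p,R,o=measured(); q=o['qpos']
a75=np.radians(75); z=np.cos(a75)*XS-np.sin(a75)*Z; x=-(np.sin(a75)*XS+np.cos(a75)*Z); P=np.c_[x,np.cross(z,x),z]
a=s2w(-.13,-.06,.47); print(a,ik(a,P,q))
show(*rows(p,R,lerp(p,R,a,P,17),.5))
E
python3 s9.py
```

```text
[ 0.5083856  -0.12552565  0.47      ] (array([ 35.49043465,  -7.74705037, -21.02288807,  92.16744732,
        -4.2639098 ,  80.13649568,  95.70962011]), np.float64(0.00046747028402790476))
[[1.4,-2.2,0.0,0.3,-0.8,2.5,0.5],[1.3,-2.2,-0.1,0.4,-0.8,2.6,0.5],[1.3,-2.3,0.0,0.3,-0.9,2.5,0.5],[1.1,-2.3,0.0,0.4,-0.8,2.6,0.5],[1.0,-2.4,-0.1,0.3,-0.8,2.5,0.5],[0.9,-2.4,0.0,0.4,-0.8,2.6,0.5],[0.8,-2.5,-0.1,0.3,-0.8,2.5,0.5],[0.7,-2.5,0.0,0.3,-0.8,2.6,0.5],[0.5,-2.5,0.0,0.4,-0.9,2.5,0.5],[0.5,-2.5,-0.1,0.3,-0.8,2.6,0.5],[0.3,-2.6,0.0,0.4,-0.8,2.5,0.5],[0.3,-2.6,0.0,0.3,-0.8,2.6,0.5],[0.1,-2.5,0.0,0.4,-0.8,2.5,0.5],[0.0,-2.6,0.1,0.3,-0.8,2.6,0.5],[-0.1,-2.6,0.0,0.3,-0.9,2.5,0.5],[-0.3,-2.6,0.1,0.4,-0.8,2.6,0.5],[-0.3,-2.6,0.0,0.3,-0.8,2.5,0.5]]
max shift 2.6419689627245813 turn 2.749545416973504 n 17 end [ 0.5082 -0.126   0.4705] [179.98  15.   171.25]
```

>>> drive_tool(
  commands=[
    [1.4, -2.2, 0, 0.3, -0.8, 2.5, 0.5],
    [1.3, -2.2, -0.1, 0.4, -0.8, 2.6, 0.5],
    [1.3, -2.3, 0, 0.3, -0.9, 2.5, 0.5],
    [1.1, -2.3, 0, 0.4, -0.8, 2.6, 0.5],
    [1, -2.4, -0.1, 0.3, -0.8, 2.5, 0.5],
    [0.9, -2.4, 0, 0.4, -0.8, 2.6, 0.5],
    [0.8, -2.5, -0.1, 0.3, -0.8, 2.5, 0.5],
    [0.7, -2.5, 0, 0.3, -0.8, 2.6, 0.5],
    [0.5, -2.5, 0, 0.4, -0.9, 2.5, 0.5],
    [0.5, -2.5, -0.1, 0.3, -0.8, 2.6, 0.5],
    [0.3, -2.6, 0, 0.4, -0.8, 2.5, 0.5],
    [0.3, -2.6, 0, 0.3, -0.8, 2.6, 0.5],
    [0.1, -2.5, 0, 0.4, -0.8, 2.5, 0.5],
    [0, -2.6, 0.1, 0.3, -0.8, 2.6, 0.5],
    [-0.1, -2.6, 0, 0.3, -0.9, 2.5, 0.5],
    [-0.3, -2.6, 0.1, 0.4, -0.8, 2.6, 0.5],
    [-0.3, -2.6, 0, 0.3, -0.8, 2.5, 0.5],
    [0, 0, 0, 0, 0, 0, 0.5],
  ],
)

```text
time_s: 31.17
tool_pos: [0.5063, -0.1333, 0.4669]
tool_rot: [-179.7, 14.7, 170.7]
force: [0.7, 0.1, 0.3]
grip_width: 0.0436
```

```bash
python3 log.py
python3 - <<'E'
from cell import env
import cv2,numpy as np
c=env.read_camera('wrist')['img']
g=np.clip((c.astype(float)/255)**.6*255,0,255).astype('uint8'); cv2.imwrite('pics/w15.png',cv2.resize(g[:280],(780,427),interpolation=cv2.INTER_CUBIC)); cv2.imwrite('pics/t15.png',env.read_camera('top')['img'])
E
```

```text
[ 0.5063 -0.1333  0.4669] [-179.72   14.65  170.68] [ 27.32  -7.54 -13.33  92.57  -2.65  80.13  94.65] 0.043636891547352646 [0.7 0.1 0.3] 31.1667
```

View pics/w15.png

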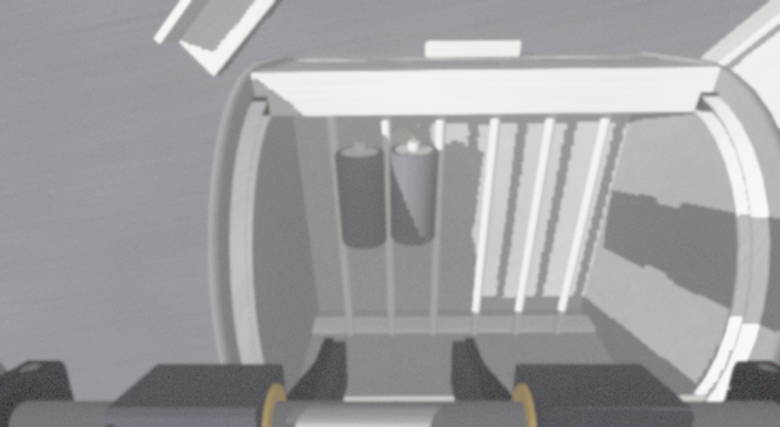

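View pics/t15.png

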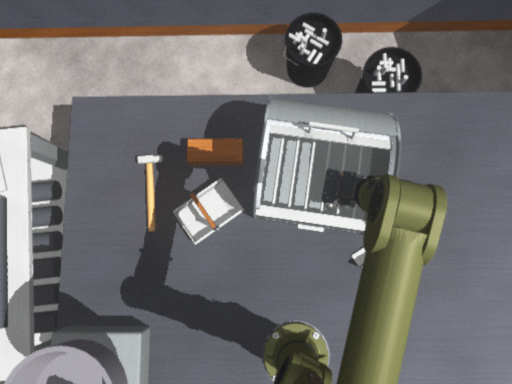

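Run:
```python
from cell import env
import cv2,numpy as np
C=env.read_camera('wrist');c=C['img'][65:175,205:305]; import pickle; pickle.dump(C,open('w16.pkl','wb'))
g=np.clip((c.astype(float)/255)**.7*255,0,255).astype('uint8'); cv2.imwrite('pics/w16.png',cv2.resize(g,None,fx=5.4,fy=5.4,interpolation=cv2.INTER_CUBIC))
```

```text
(no output)
```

View pics/w16.png

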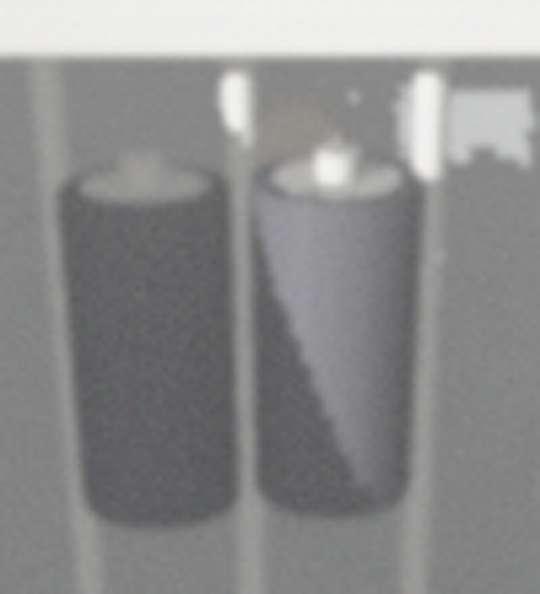

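```bash
cat > s10.py <<'E'
from ik import *
p,R,o=measured(); q=o['qpos']
z=-.64*YS-.768*Z; x=-XS; P=np.c_[x,np.cross(z,x),z]
a=s2w(-.16,.255,.46); print(a,ik(a,P,q))
show(*rows(p,R,lerp(p,R,a,P,16),.5))
E
python3 s10.py
```

```text
[0.52665362 0.19037193 0.46      ] (array([-36.18116303,  19.92715569,  -0.56391935,  70.06412181,
        30.50312573, 117.1413265 ,  52.02602495]), np.float64(0.07433794254138733))
[[0.2,2.0,0.0,2.5,0.9,-0.3,0.5],[0.2,1.9,-0.1,2.4,0.9,-0.3,0.5],[0.1,2.0,-0.2,2.5,0.8,-0.4,0.5],[0.2,2.0,-0.2,2.5,0.9,-0.3,0.5],[0.2,1.9,-0.3,2.4,0.9,-0.3,0.5],[0.1,2.0,-0.5,2.5,0.9,-0.3,0.5],[0.1,1.9,-0.5,2.5,0.9,-0.3,0.5],[0.2,1.9,-0.5,2.4,0.8,-0.3,0.5],[0.1,1.8,-0.7,2.5,0.9,-0.4,0.5],[0.2,1.9,-0.7,2.5,0.9,-0.3,0.5],[0.1,1.8,-0.8,2.4,0.9,-0.3,0.5],[0.2,1.8,-0.9,2.5,0.9,-0.3,0.5],[0.1,1.7,-1.0,2.5,0.8,-0.3,0.5],[0.2,1.7,-1.0,2.4,0.9,-0.3,0.5],[0.1,1.6,-1.1,2.5,0.9,-0.4,0.5],[0.2,1.6,-1.1,2.5,0.9,-0.3,0.5]]
max shift 2.0639767440550294 turn 2.6870057685088806 n 16 end [0.5268 0.1899 0.4598] [-1.4015e+02 -4.0000e-02  1.7125e+02]
```

>>> drive_tool(
  commands=[
    [0.2, 2, 0, 2.5, 0.9, -0.3, 0.5],
    [0.2, 1.9, -0.1, 2.4, 0.9, -0.3, 0.5],
    [0.1, 2, -0.2, 2.5, 0.8, -0.4, 0.5],
    [0.2, 2, -0.2, 2.5, 0.9, -0.3, 0.5],
    [0.2, 1.9, -0.3, 2.4, 0.9, -0.3, 0.5],
    [0.1, 2, -0.5, 2.5, 0.9, -0.3, 0.5],
    [0.1, 1.9, -0.5, 2.5, 0.9, -0.3, 0.5],
    [0.2, 1.9, -0.5, 2.4, 0.8, -0.3, 0.5],
    [0.1, 1.8, -0.7, 2.5, 0.9, -0.4, 0.5],
    [0.2, 1.9, -0.7, 2.5, 0.9, -0.3, 0.5],
    [0.1, 1.8, -0.8, 2.4, 0.9, -0.3, 0.5],
    [0.2, 1.8, -0.9, 2.5, 0.9, -0.3, 0.5],
    [0.1, 1.7, -1, 2.5, 0.8, -0.3, 0.5],
    [0.2, 1.7, -1, 2.4, 0.9, -0.3, 0.5],
    [0, 0, 0, 0, 0, 0, 0.5],
  ],
)

```text
time_s: 32.57
tool_pos: [0.5236, 0.1571, 0.4585]
tool_rot: [-145.1, 1.5, 172.4]
force: [-1.4, -0.4, -1.0]
grip_width: 0.0435
```

```bash
python3 log.py
python3 - <<'E'
from cell import env
import cv2,numpy as np
c=env.read_camera('wrist')['img']
g=np.clip((c.astype(float)/255)**.6*255,0,255).astype('uint8'); cv2.imwrite('pics/w17.png',cv2.resize(g[:280],(780,427),interpolation=cv2.INTER_CUBIC));
E
```

```text
[0.5236 0.1571 0.4585] [-145.12    1.51  172.41] [ -3.7   18.58 -39.81  74.06  37.46 116.09  46.57] 0.04354480438115519 [-1.4 -0.4 -1. ] 32.5667
```

View pics/w17.png

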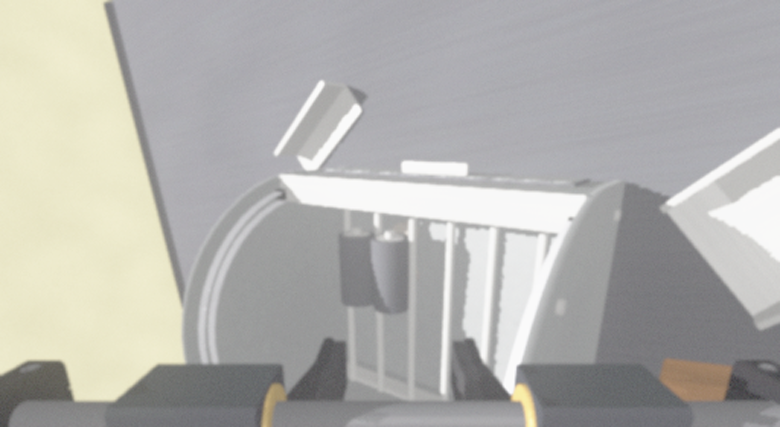

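Run:
```python
from cell import env
import cv2
cv2.imwrite('pics/s18.png',env.read_camera('scene')['img']);cv2.imwrite('pics/t18.png',env.read_camera('top')['img'])
```

```text
(no output)
```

View pics/s18.png

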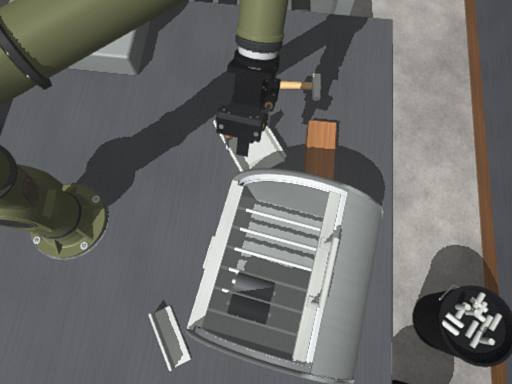

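View pics/t18.png

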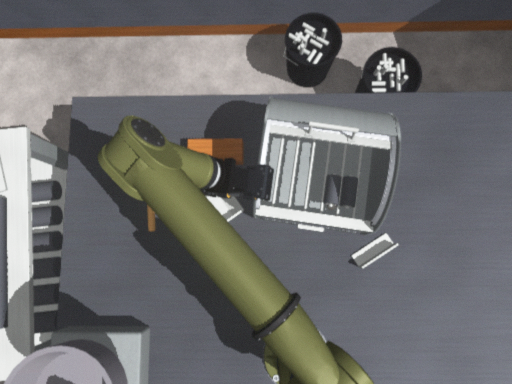

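```bash
python3 -c "
from cell import env
o=env.get_obs(); print(o['force'],o['joint_velocities'].round(2),o['time_s']); print(env.sign_off())"
```

```text
[ 0.66839327  0.22748626 -0.31710424] [ 1.81 -1.49  0.94 -0.02  0.13 -0.03  0.01] 32.7167
the job is handed in; nothing more can be done
None
```

I opened the roll-top by its handle, tipped the tray out over the grate and stood it back empty, and handed the job in at about 33 s. I could not confirm by sight that all four media dropped through.

**What I did**
- **Roll-top:** I guided it at about 0.45 rad/s until it pushed back against its stop, then let go. It was still open in the last pictures.
- **Tray:** I lifted it level and tipped it towards the right-hand cheek, to 53 degrees, with the lip about 47 mm above the grate. I then set it back upright in its original spot.

**What the last checks showed**
- **Rollers:** Both lie side by side between the bars. Their axes measured about 86 and 90 mm high, against 87 expected.
- **Tray:** It looked empty in the wrist picture, and weighed 3.1 N against 3.3 N expected for the bare tray.
- **Other things on the bench:** The timber, hammer and angle look unmoved. The arm is clear of everything.
- **Media:** None is left in the tray, on the grate or on the bench. I could see only one piece below the bars, in front of a roller. The other three must be in the catch pan under the rollers, where no camera could see. A second look from the left showed nothing more, and the rollers' seated height suggests nothing is jammed under them.

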